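Lay out the collets and the setting block for the next tool change

ROBOT

A 6-joint arm with a two-finger parallel gripper is mounted at the origin on a cart in front of the work surface, level with it; the furniture and walls round the work are solid. World frame = base frame: x ahead of the robot, y to its left, z up, the work surface at z = 0. Lengths are in m, angles in rad, forces in N, time in s.
With the tool pointing down it reaches from about 0.3 to 0.775 m from the base axis. Payload 14.6 kg.
Tool frame: the origin (TCP) lies at the very end of the fingers, on their centre line; the grasp point (between the pads) lies 19 mm behind it; z points along the fingers, y is the line along which they close (so a half turn about z gives the same grasp; the last joint's range is limited). The gripper opens to 85 mm and grips with 20 to 120 N. Pads are 22 mm wide; open, the fingers measure 114 mm over their backs; the gripper's body (76 mm by 85 mm) begins 54 mm behind the grasp point. The pads swing forward as they close: fully open they stand 13 mm farther back than shut.
Start: joints at [1.112, 0.3, 1.521, -0, 1.321, -0.067], TCP at [0.21, 0.508, 0.231] pointing down, gripper open.
Joint ranges: [-3.03, 3.03], [-0.79, 2.21], [0.23, 2.52], [-1.04, 4.18], [0, 3.07], [-2.55, 2.55]. Speed limits (rad/s): [2.22, 2.22, 2.57, 3.14, 3.14, 3.14].

INTERFACE

Orientations are given as a unit quaternion [w, x, y, z].
In Python, from plant import ctrl gives the robot as it stands.
- The arm moves only by the tool step_arm, never from a script. Its argument "deltas" is a list of rows, each an object with "slide": the shift along the tool's x, y, z in m, a list of three; "spin": the turn about the tool's z in degrees; "hand": the closure in counts, from 0 (fully open) to 255 (shut). In form: [{"slide": [x, y, z], "spin": spin, "hand": hand}, ...]. A call has 1 to 5 rows; each row is the pose to reach, as a shift and turn from the pose commanded when the call began, along the tool's axes at that moment; what a row does not reach only later rows make up. A row lasts 1/12 s, in which the tool goes at most 41.7 mm and 7.16 degrees, less where a joint would pass 70% of its speed; a pose out of reach is approached as far as the arm can. A call with a gripper value outside its range is refused whole. The fingers move at their own pace and stop on an object; "squeeze" is the grip in N (left out, the last holds). Time passes only in rows, so rows that repeat a pose let the fingers close. It gives the time, the measured TCP pose, the force, the opening and the grip force at its end, in the units of the state.
- ctrl.sense(): the state, without advancing time (a new reading comes with each control period).
- ctrl.get_image(name): name is "scene" or "top" or "wrist"; returns the picture (480x640x3 uint8, red, green, blue); there is no depth.
- ctrl.calibration(name): a dict with "vfov" (degrees; the focal length in pixels is half the picture's height over the tangent of half this angle, whatever the lens; pixels are square), "cx", "cy" (the principal point, pixels), "extrinsics" (4x4, takes a point from camera to world coordinates). Camera axes: x right, y down, z forward; pixel columns grow to the right and rows downward; lengths in m; the calibration is good to about 2 mm. A picture is of the moment at which its call begins: read the wrist's pose just before it. calibration takes no time and is no camera call; for the wrist camera it gives the pose at the moment of the call.
- ctrl.hand_in(): hands the job in; it is judged then, once.
The state is a dict: "time_s": time; "joint_positions": joint angles; "qvel": joint speeds; "tau": joint torques, N m; "ee_pos": TCP position; "eef_rot": TCP orientation; "ft_force": force on the tool from outside, world axes, zero at the start; "moment": the same for the moment, N m; "opening": opening from 0.0 (shut) to 1.0 (fully open); "grip_force": force on a finger pad.
Only numpy, scipy, OpenCV 4.12 (cv2) and the standard library are available. Lean on these libraries where they do the work, as an engineer would, in place of code of your own. Each camera call takes 0.05 s, during which the arm holds its last target. There are 200 camera calls.

TASK

Lay out the next tool change: set the steel setting block flat in the middle of the yellow pad, lengthwise with it, and lay the short dark cutter centrally along the top of the block. Then in the blue tray lay one collet in each cradle, along its rails: the tan one between the other two, the dark one at the end nearer the yellow pad, the light grey one at the far end. Leave the long light cutter, the reel and the roll of tape where they are.

Things in the scene. Friction and masses are not known exactly. Their poses are not given: they have to be found in the camera images.
- tray: Blue collet tray fixed to the bench, 76 (x) x 190 (y) x 5 mm; origin: centre of its underside; z up. Three cradles at y = -60, 0, +60 mm, x = 0: each two white rails along x, 50 long, 4 wide, 12 mm apart inside, tops 9 mm above the bench. A collet lies along x between the two rails, on their inner edges, its centre then 14 (tan), 15.5 (light) or 16.5 mm (dark) above the bench.
- pad: Yellow slotted setting pad, fixed to the bench, 52 (x) x 115 (y) x 7 mm; origin at the centre of its underside, z up; it lies on either side of the tray, off one end of its row of cradles. Fixed furniture to keep clear of: an open carton 190 mm high (its back flap a little higher) on the bench left of and behind the tray, a grey cabinet 300 mm high behind it; cross with the gripper above the carton.
- block_c (a point): Ground steel setting block, silver-grey, 34 (x) x 50 (y) x 24 mm (z), about 0.3 kg, loose, lies flat on the bench; its point is its centre, 12 mm above its underside.
- cutter_c (a point): Short dark (near black) hex-shank cutter, 55 mm long, loose, 18 g. Its point is at half length on its axis, 5 mm above its underside; y runs along it, z up. Hexagonal shank, 10 mm thick, from y = -3 to +28 mm; round 7 mm nose from y = -3 to -28 mm. It rests on the shank; take it across the shank, some 8 mm from the point towards +y.
- collet_light_c (a point): Light grey collet, tapered barrel 36 mm long, 18 mm thick. Its point is the centre of the barrel, half-way up; y runs along the barrel, z up as it lies at the start. Loose, about 22 g, lies on its side on the bench and can roll; take it across the barrel. Either way round is the same for the job.
- collet_tan_c (a point): Tan (cream yellow) collet, tapered barrel 42 mm long, 16 mm thick. Its point is the centre of the barrel, half-way up; y runs along the barrel, z up as it lies at the start. Loose, about 22 g, lies on its side on the bench and can roll; take it across the barrel. Either way round is the same for the job.
- collet_dark_c (a point): Dark (near black) collet, tapered barrel 34 mm long, 19 mm thick. Its point is the centre of the barrel, half-way up; y runs along the barrel, z up as it lies at the start. Loose, about 22 g, lies on its side on the bench and can roll; take it across the barrel. Either way round is the same for the job.
- long_cutter_c (a point): Light grey long cutter, 75 x 9 x 8 mm, loose, not wanted for this job, to be left alone; its point is at half length, 4 mm up; y runs along it.
- reel_c (a point): Blue reel of solder wire lying flat, 60 mm across, 24 mm high, loose, to be left alone; its point is its centre.
- tape_c (a point): Yellow-brown roll of tape lying flat, 105 mm across, 18 mm high, loose, to be left alone; its point is its centre.

How it is judged:
At the end, for the whole second after the job is handed in: Block flat on the pad, centre within 12 mm each way, along it within 0.2 rad; short cutter on the block, within 12 mm and 0.25 rad; each collet down in its cradle (12 mm lengthwise, 8 mm across, 0.25 rad): tan in the middle, dark at the pad's end, light grey at the other; all at rest (x of block_c in the frame of pad between -0.012 and 0.012 m and y of block_c in the frame of pad between -0.012 and 0.012 m and z of block_c in the frame of pad between 0.016 and 0.022 m and angle between the y axis of block_c and the y axis of pad, either way round below 0.2 rad and angle between block_c's own z axis and vertical below 0.1 rad and x of cutter_c in the frame of block_c between -0.012 and 0.012 m and y of cutter_c in the frame of block_c between -0.012 and 0.012 m and z of cutter_c in the frame of block_c between 0.013 and 0.021 m and angle between the y axis of cutter_c and the y axis of block_c, either way round below 0.25 rad and y of collet_tan_c in the frame of tray between -0.008 and 0.008 m and x of collet_light_c in the frame of tray between -0.012 and 0.012 m and z of collet_light_c in the frame of tray between 0.011 and 0.02 m and angle between the y axis of each of collet_light_c, collet_tan_c, collet_dark_c and the x axis of tray, either way round below 0.25 rad and x of collet_tan_c in the frame of tray between -0.012 and 0.012 m and z of collet_tan_c in the frame of tray between 0.011 and 0.02 m and x of collet_dark_c in the frame of tray between -0.012 and 0.012 m and z of collet_dark_c in the frame of tray between 0.011 and 0.02 m and ((y of pad in the frame of tray above 0 m and y of collet_dark_c in the frame of tray between 0.052 and 0.068 m and y of collet_light_c in the frame of tray between -0.068 and -0.052 m) or (y of pad in the frame of tray below 0 m and y of collet_dark_c in the frame of tray between -0.068 and -0.052 m and y of collet_light_c in the frame of tray between 0.052 and 0.068 m)) and linear speed of each of collet_light, collet_tan, collet_dark, block, cutter below 0.02 m/s); the robot touches nothing.
It fails at once if the long light cutter is moved by more than 30 mm (distance of long_cutter_c from where it was at the start of the episode above 0.03 m).
It fails at once if the solder reel is moved by more than 30 mm (distance of reel_c from where it was at the start of the episode above 0.03 m).
It fails at once if the roll of tape is moved by more than 30 mm (distance of tape_c from where it was at the start of the episode above 0.03 m).
It also fails if it takes over 128 s, if anything falls off the work surface, if the arm or the gripper's body presses on something with over 40 N, if the wrist force passes 120 N, or if a joint passes its speed limit or range.

## Working session

There is one attempt and no reset: what is moved stays moved. The work goes in short steps, Python scripts to look and compute and a tool call to move; the robot and the scene stay as the last step left them, time stands still between calls to the robot, and variables do not carry over. Pictures are saved under pics/ and viewed, at most 14 in all, crops included, and the job is handed in when it is done.

Besides the shell and the picture viewer there is one more tool, called as name([rows], argument=value, ...), one row to a line, values as JSON. step_arm: Moves the arm, as the interface text tells. Its arguments: {"type":"object","properties":{"deltas":{"type":"array"},"squeeze":{"type":"number"}},"required":["deltas"]}

```bash
ls; mkdir -p pics; python3 - <<'E'
from plant import ctrl
import cv2
s=ctrl.sense();print(s)
for n in("top","scene"):
    im=ctrl.get_image(n);cv2.imwrite(f"pics/{n}0.png",im[:,:,::-1])
    c=ctrl.calibration(n);print(n,c)
E
```

```text
pics
{'time_s': 0.0, 'joint_positions': array([ 1.11235352e+00,  3.00486953e-01,  1.52160018e+00,  2.53346710e-05,
        1.32063220e+00, -6.65910592e-02]), 'qvel': array([-2.91789598e-03,  6.92324436e-05,  9.10406544e-04,  5.39521174e-05,
        4.60961154e-04, -1.45689387e-04]), 'tau': array([ 8.11899681e-04, -5.43499589e+01, -3.61790514e+01, -4.76254820e-05,
        4.02660604e-03,  5.85416115e-05]), 'ee_pos': array([0.20993863, 0.5081139 , 0.23070452]), 'eef_rot': array([-1.58044508e-04,  1.94677830e-01,  9.80867078e-01, -5.40855861e-04]), 'ft_force': array([0.23385638, 0.26663817, 0.10805294]), 'moment': array([-0.01547704, -0.06569245, -0.06313023]), 'grip_force': 0.0, 'opening': 1.0016118609882878}
top {'vfov': 52.34267610607404, 'cx': 324.4671118835945, 'cy': 236.26353286380686, 'extrinsics': array([[-2.26303434e-01, -9.02196780e-01,  3.67188951e-01,
        -1.02336379e-03],
       [-9.73995553e-01,  2.05365759e-01, -9.56951778e-02,
         1.53592911e-01],
       [ 1.09278435e-02, -3.79296553e-01, -9.25210628e-01,
         1.30313991e+00],
       [ 0.00000000e+00,  0.00000000e+00,  0.00000000e+00,
         1.00000000e+00]])}
scene {'vfov': 50.13817093573176, 'cx': 322.2641238558459, 'cy': 233.2009907140251, 'extrinsics': array([[ 0.78055024, -0.28257851,  0.55757575, -0.13917785],
       [-0.62489823, -0.33047585,  0.70731033, -0.77431802],
       [-0.01560538, -0.90051935, -0.43453581,  0.53067695],
       [ 0.        ,  0.        ,  0.        ,  1.        ]])}
```

View pics/top0.png

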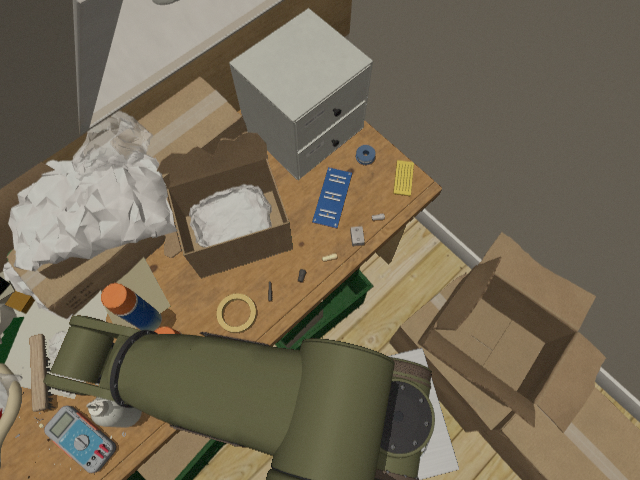

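View pics/scene0.png

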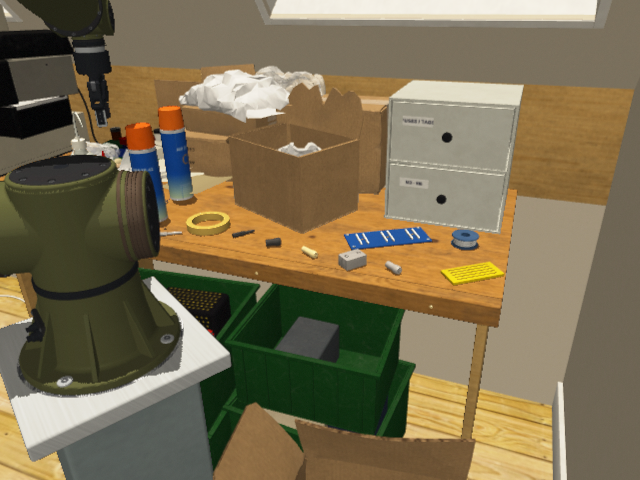

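The top view shows the tape at (236,313), short cutter at (269,291), dark collet at (302,276), tan collet at (330,258), block at (358,235), light collet at (378,217), pad at (403,178), reel at (366,155) and tray at (332,198). The long cutter is hidden by the arm; the scene view shows it near (172,233).

```bash
cat > h.py <<'E'
import numpy as np, cv2
from plant import ctrl
from scipy.spatial.transform import Rotation as R
def cast(c,px,z):
    f=240/np.tan(np.radians(c["vfov"])/2);T=np.array(c["extrinsics"])
    px=np.atleast_2d(px).astype(float)
    d=np.c_[(px-[c["cx"],c["cy"]])/f,np.ones(len(px))]@T[:3,:3].T
    return (T[:3,3]+d*((z-T[2,3])/d[:,2:]))[:,:2]
def proj(c,p):
    f=240/np.tan(np.radians(c["vfov"])/2);T=np.array(c["extrinsics"])
    q=(np.atleast_2d(p)-T[:3,3])@T[:3,:3]
    return q[:,:2]/q[:,2:]*f+[c["cx"],c["cy"]]
def Rt():
    s=ctrl.sense();q=s["eef_rot"];return s,R.from_quat([*q[1:],q[0]]).as_matrix()
def to(x,y,z,ang=None):
    """slide for world TCP target; ang = wanted world direction (deg) of finger-closing line"""
    s,M=Rt();d=M.T@(np.array([x,y,z])-s["ee_pos"])
    a=np.degrees(np.arctan2(M[1,1],M[0,1]))
    sp=None if ang is None else ((-(ang-a))+90)%180-90   # tool z down: +spin = -world
    print("slide",np.round(d,4),"spin",None if sp is None else round(sp,1),"dist",round(np.linalg.norm(d),3),"q6",round(s["joint_positions"][5],2),"t",round(s["time_s"],2))
E
python3 - <<'E'
from h import *
c=ctrl.calibration("top")
for n,p,z in [("tape",(236,313),.018),("cutter",(269,291),.005),("dark",(302,276),.01),("tan",(330,258),.008),("block",(358,235),.024),("light",(378,217),.009),("pad",(403,178),.007),("reel",(366,155),.024),("tray",(332,198),.005)]:
    print(n,cast(c,p,z).round(3))
w=ctrl.calibration("wrist");s,M=Rt()
print(w["vfov"],w["cx"],w["cy"]);print((M.T@(w["extrinsics"][:3,3]-s["ee_pos"])).round(3),(M.T@w["extrinsics"][:3,:3]).round(3))
im=cv2.imread("pics/top0.png")
cv2.imwrite("pics/c0.png",cv2.resize(im[135:345,205:425],None,fx=2.7,fy=2.7,interpolation=cv2.INTER_CUBIC))
E
```

```text
tape [[0.346 0.301]]
cutter [[0.39  0.204]]
dark [[0.41  0.107]]
tan [[0.445 0.019]]
block [[ 0.489 -0.072]]
light [[ 0.537 -0.146]]
pad [[ 0.646 -0.255]]
reel [[ 0.739 -0.162]]
tray [[ 0.629 -0.03 ]]
60.15045970844645 321.6258906584864 241.25588782427607
[ 0.069  0.001 -0.142] [[-0.001 -0.962 -0.273]
 [ 1.    -0.001 -0.   ]
 [-0.    -0.273  0.962]]
```

View pics/c0.png

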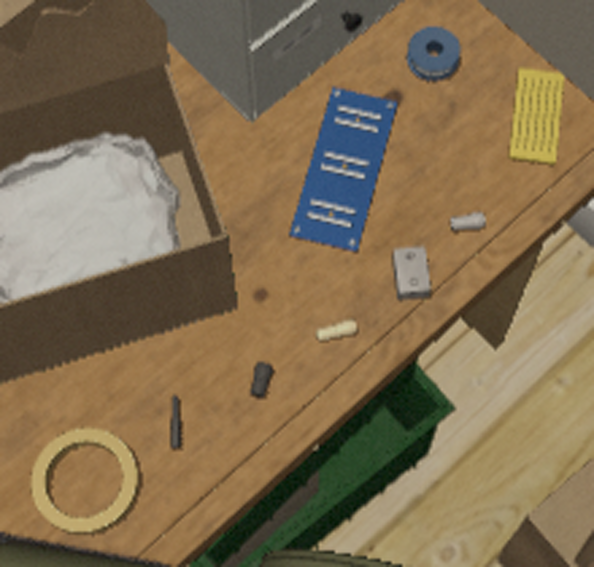

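```bash
python3 - <<'E'
from h import *
c=ctrl.calibration("top");im=cv2.imread("pics/top0.png");h=cv2.cvtColor(im,cv2.COLOR_BGR2HSV)
def meas(n,lo,hi,roi,z):
    m=cv2.inRange(h,lo,hi);k=np.zeros_like(m);x0,y0,x1,y1=roi;k[y0:y1,x0:x1]=m[y0:y1,x0:x1]
    cs,_=cv2.findContours(k,cv2.RETR_EXTERNAL,cv2.CHAIN_APPROX_NONE);q=max(cs,key=cv2.contourArea)[:,0]
    p=cast(c,q,z);(ce,sz,a)=cv2.minAreaRect((p*1000).astype(np.float32));b=cv2.boxPoints((ce,sz,a))
    e=b[1]-b[0] if np.linalg.norm(b[1]-b[0])>np.linalg.norm(b[2]-b[1]) else b[2]-b[1]
    print(n,np.round(ce,1),np.round(sz,1),"long axis deg",round(np.degrees(np.arctan2(e[1],e[0]))%180,1))
meas("tray",(95,100,50),(125,255,255),(305,160,355,235),.005)
meas("pad",(22,100,120),(35,255,255),(385,150,420,205),.007)
to(.47,.02,.33,None)
E
```

```text
tray [633.7 -31.8] [ 74.4 186.5] long axis deg 152.4
pad [ 648.8 -257.1] [ 51.8 116.8] long axis deg 158.3
slide [-0.4268 -0.352  -0.0989] spin None dist 0.562 q6 -0.07 t 0.1
```

step_arm([
  {"slide": [0,0,-0.04],"spin": 0,"hand": 0},
  {"slide": [-0.03,-0.025,-0.06],"spin": 0,"hand": 0},
  {"slide": [-0.06,-0.05,-0.075],"spin": 0,"hand": 0},
  {"slide": [-0.09,-0.075,-0.09],"spin": 0,"hand": 0},
  {"slide": [-0.12,-0.1,-0.1],"spin": 0,"hand": 0},
])

```text
time_s: 0.52
ee_pos: [0.2825, 0.3696, 0.332]
eef_rot: [0.0, 0.194, 0.981, 0.0]
ft_force: [2.0, -0.2, 0.1]
opening: 1.003
grip_force: 0.0
```

step_arm([
  {"slide": [-0.03,-0.025,0],"spin": 0,"hand": 0},
  {"slide": [-0.06,-0.05,0],"spin": 0,"hand": 0},
  {"slide": [-0.09,-0.075,0],"spin": 0,"hand": 0},
  {"slide": [-0.12,-0.1,0],"spin": 0,"hand": 0},
  {"slide": [-0.15,-0.125,0],"spin": 0,"hand": 0},
])

```text
time_s: 0.93
ee_pos: [0.3734, 0.1964, 0.331]
eef_rot: [0.0, 0.195, 0.981, 0.0]
ft_force: [0.6, 0.9, 0.2]
opening: 1.004
grip_force: 0.0
```

step_arm([
  {"slide": [-0.03,-0.025,0],"spin": 0,"hand": 0},
  {"slide": [-0.06,-0.05,0],"spin": 0,"hand": 0},
  {"slide": [-0.09,-0.075,0],"spin": 0,"hand": 0},
  {"slide": [-0.12,-0.1,0],"spin": 0,"hand": 0},
  {"slide": [-0.15,-0.125,0],"spin": 0,"hand": 0},
])

```text
time_s: 1.35
ee_pos: [0.4644, 0.0234, 0.3309]
eef_rot: [-0.0, 0.195, 0.981, 0.0]
ft_force: [-0.0, 1.3, -0.6]
opening: 1.0
grip_force: 0.0
```

step_arm([
  {"slide": [0,0,0],"spin": 0,"hand": 0},
  {"slide": [0,0,0],"spin": 0,"hand": 0},
])

```text
time_s: 1.52
ee_pos: [0.4643, 0.024, 0.3304]
eef_rot: [-0.001, 0.196, 0.981, -0.0]
ft_force: [0.3, 0.6, 0.4]
opening: 1.001
grip_force: 0.0
```

```bash
python3 - <<'E'
from h import *
import pickle
c=ctrl.calibration("wrist");im=ctrl.get_image("wrist")[:,:,::-1].copy();cv2.imwrite("pics/w1.png",im);pickle.dump(c,open("w1.pkl","wb"))
for n,p in dict(tape=(.346,.301,.018),cutter=(.39,.204,.005),dark=(.41,.107,.01),tan=(.445,.019,.008),block=(.489,-.072,.024),light=(.537,-.146,.009),pad=(.649,-.257,.007),tray=(.634,-.032,.005)).items(): print(n,proj(c,p).round())
E
```

```text
tape [[540. -35.]]
cutter [[453.  55.]]
dark [[373. 111.]]
tan [[310. 174.]]
block [[251. 243.]]
light [[214. 297.]]
pad [[177. 400.]]
tray [[332. 330.]]
```

View pics/w1.png

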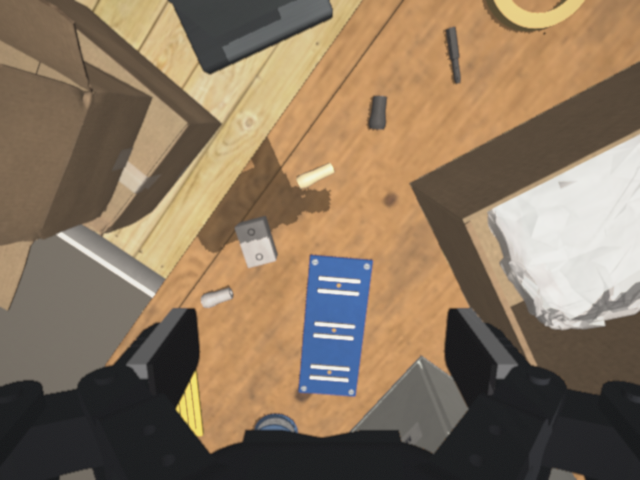

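The wrist view shows the cutter at (453,55), dark collet at (377,112), tan collet at (315,176), block at (255,243), light collet at (216,297) and tray at (336,326), with nothing in the way.

```bash
cat >> h.py <<'E'
def seg(im,c,n,kind,ctr,z,r=35,draw=None):
    h=cv2.cvtColor(im,cv2.COLOR_BGR2HSV).astype(int)
    m={"dark":(h[...,2]<75),"grey":(h[...,1]<60)&(h[...,2]>90),"tan":(h[...,2]>190)&(h[...,1]<130),
       "blue":(h[...,0]>95)&(h[...,0]<125)&(h[...,1]>100)&(h[...,2]>50),"yellow":(h[...,0]>22)&(h[...,0]<35)&(h[...,1]>100)&(h[...,2]>120),
       "white":(h[...,1]<60)&(h[...,2]>170)}[kind].astype(np.uint8)
    k=np.zeros_like(m);x,y=int(ctr[0]),int(ctr[1]);sl=(slice(max(0,y-r),y+r),slice(max(0,x-r),x+r));k[sl]=m[sl]
    k=cv2.morphologyEx(k,cv2.MORPH_OPEN,np.ones((3,3),np.uint8))
    cs,_=cv2.findContours(k,cv2.RETR_EXTERNAL,cv2.CHAIN_APPROX_NONE);q=max(cs,key=cv2.contourArea)
    if draw is not None: cv2.drawContours(draw,[q],-1,(0,255,0),1)
    p=cast(c,q[:,0],z);(ce,sz,a)=cv2.minAreaRect((p*1000).astype(np.float32));b=cv2.boxPoints((ce,sz,a))
    e=b[1]-b[0] if np.linalg.norm(b[1]-b[0])>np.linalg.norm(b[2]-b[1]) else b[2]-b[1]
    print(n,"ctr",np.round(ce,1),"size",np.round(sz,1),"long",round(np.degrees(np.arctan2(e[1],e[0]))%180,1))
    return b
E
python3 - <<'E'
from h import *
import pickle
c=pickle.load(open("w1.pkl","rb"));im=cv2.imread("pics/w1.png");d=im.copy()
seg(im,c,"cutter","dark",(453,55),.005,34,d)
seg(im,c,"darkc","dark",(377,112),.0095,26,d)
seg(im,c,"tan","tan",(315,176),.008,26,d)
seg(im,c,"block","grey",(256,243),.024,32,d)
seg(im,c,"light","grey",(216,297),.009,24,d)
seg(im,c,"tray","blue",(336,326),.005,80,d)
cv2.imwrite("pics/s1.png",cv2.resize(d[0:420,180:500],None,fx=1.42,fy=1.42))
E
```

```text
cutter ctr [386.6 202.4] size [2.8 9.3] long 172.2Traceback (most recent call last):
  File "<stdin>", line 5, in <module>
  File "h.py", line 28, in seg
    cs,_=cv2.findContours(k,cv2.RETR_EXTERNAL,cv2.CHAIN_APPROX_NONE);q=max(cs,key=cv2.contourArea)
                                                                       ~~~^^^^^^^^^^^^^^^^^^^^^^^^
ValueError: max() iterable argument is empty
```

```bash
sed -i 's/"dark":(h\[...,2\]<75)/"dark":(h[...,1]<85)\&(h[...,2]<120)/' h.py
python3 - <<'E'
from h import *
import pickle
c=pickle.load(open("w1.pkl","rb"));im=cv2.imread("pics/w1.png");d=im.copy()
h=cv2.cvtColor(im,cv2.COLOR_BGR2HSV)
for p in [(453,45),(456,72),(377,112),(378,125),(330,176),(255,225),(262,245),(240,243),(216,297),(400,150)]: print(p,h[p[1],p[0]],end=";")
for a in [("cutter","dark",(453,55),.005,34,d),("darkc","dark",(377,112),.0095,26,d),("tan","tan",(315,176),.008,26,d),("block","grey",(256,243),.024,32,d),("light","grey",(216,297),.009,24,d),("tray","blue",(336,326),.005,80,d)]:
    try: seg(im,c,*a)
    except Exception as e: print(a[0],"none")
cv2.imwrite("pics/s1.png",cv2.resize(d[0:420,180:500],None,fx=1.42,fy=1.42))
E
```

```text
(453, 45) [ 15  20 101];(456, 72) [15 21 96];(377, 112) [17 23 99];(378, 125) [11 21 97];(330, 176) [ 15 120 196];(255, 225) [ 15  19 136];(262, 245) [ 16  20 215];(240, 243) [ 13  47 170];(216, 297) [ 17  19 218];(400, 150) [ 15 126 196];cutter ctr [390.5 204.6] size [ 9.6 53.6] long 170.0
darkc ctr [412.6 111. ] size [17.3 32.6] long 157.3
tan ctr [449.4  22.7] size [57.2 56.6] long 67.3
block ctr [490.6 -66.1] size [36.9 53.2] long 172.4
light ctr [ 537.7 -143.5] size [40.5 17.3] long 86.8
tray ctr [633.6 -29.8] size [ 73.1 187.5] long 152.2
```

View pics/s1.png

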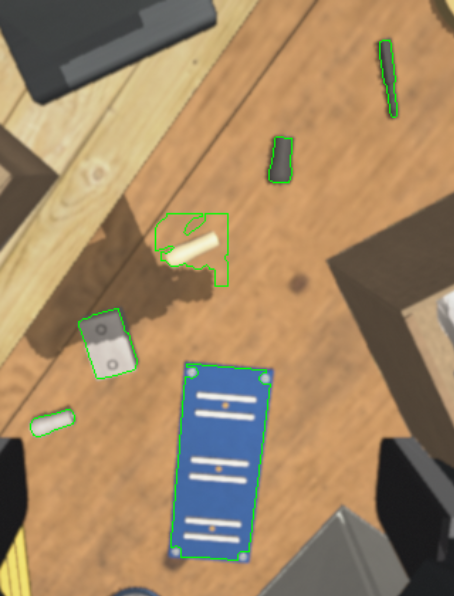

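```bash
cat >> h.py <<'E'
def plan(wps):
    """world waypoints (x,y,z[mm],closing-line deg) -> per-call slides in tool axes"""
    s,M=Rt();p=s["ee_pos"]*1000;a=np.degrees(np.arctan2(M[1,1],M[0,1]))
    print("t",round(s["time_s"],2),"at",p.round(1),"close",round(a,1),"q6",round(s["joint_positions"][5],2))
    for w in wps:
        t=np.radians(a);Y=np.array([np.cos(t),np.sin(t),0]);Z=np.array([0,0,-1.]);X=np.cross(Y,Z)
        d=np.array(w[:3])-p;sl=np.round(np.array([X,Y,Z])@d);sp=round(((a-w[3])+90)%180-90)
        print(w,"slide",sl/1000,"spin",sp,"rows",max(int(np.ceil(np.linalg.norm(d)/41)),int(np.ceil(abs(sp)/7))))
        p=p+np.array([X,Y,Z]).T@sl;a=a-sp
E
python3 - <<'E'
from h import *
import pickle
c=pickle.load(open("w1.pkl","rb"));im=cv2.imread("pics/w1.png")
h=cv2.cvtColor(im,cv2.COLOR_BGR2HSV).astype(int)
m=((h[...,0]>=16)&(h[...,2]>150)).astype(np.uint8);m[:,:290]=0;m[:,345:]=0;m[:150]=0;m[200:]=0
n,l,st,ce=cv2.connectedComponentsWithStats(m);print(st[1:][st[1:,4]>30],ce[1:][st[1:,4]>30].round(1))
print("tan ends",cast(c,[(300,183),(331,170)],.008)*1000)
plan([(491,-67,120,82.4),(491,-67,3,82.4),(491,-67,150,82.4),(649,-257,120,68.3),(649,-257,12,68.3)])
E
```

```text
[[295 162  40  27 550]] [[314.4 175.3]]
tan ends [[450.34636887   4.52071136]
 [450.3720942   42.06564514]]
t 1.57 at [463.9  25.2 330.6] close 67.5 q6 -1.2
(491, -67, 120, 82.4) slide [-0.06  -0.075  0.211] spin -15 rows 6
(491, -67, 3, 82.4) slide [-0.     0.     0.117] spin 0 rows 3
(491, -67, 150, 82.4) slide [-0.     0.    -0.147] spin 0 rows 4
(649, -257, 120, 68.3) slide [-0.182 -0.168  0.03 ] spin 14 rows 7
(649, -257, 12, 68.3) slide [0.    0.    0.108] spin 0 rows 3
```

step_arm([
  {"slide": [-0.03,-0.04,0.08],"spin": -15,"hand": 90},
  {"slide": [-0.03,-0.04,0.08],"spin": -15,"hand": 90},
  {"slide": [-0.03,-0.04,0.08],"spin": -15,"hand": 90},
  {"slide": [-0.06,-0.075,0.15],"spin": -15,"hand": 90},
  {"slide": [-0.06,-0.075,0.15],"spin": -15,"hand": 90},
])

```text
time_s: 1.98
ee_pos: [0.4914, -0.0657, 0.182]
eef_rot: [0.002, 0.065, 0.998, -0.0]
ft_force: [0.7, -0.3, -0.6]
opening: 0.649
grip_force: 0.0
```

step_arm([
  {"slide": [0,0,0.03],"spin": 0,"hand": 90},
  {"slide": [0,0,0.06],"spin": 0,"hand": 90},
  {"slide": [0,0,0.06],"spin": 0,"hand": 90},
])

```text
time_s: 2.23
ee_pos: [0.4885, -0.065, 0.1172]
eef_rot: [-0.004, 0.066, 0.998, 0.001]
ft_force: [-0.2, 1.5, -0.2]
opening: 0.649
grip_force: 0.0
```

```bash
python3 - <<'E'
from h import *
import pickle
c=ctrl.calibration("wrist");im=ctrl.get_image("wrist")[:,:,::-1].copy();cv2.imwrite("pics/w2.png",im);pickle.dump(c,open("w2.pkl","wb"))
plan([(491,-67,3,82.4)]);d=im.copy()
ctr=proj(c,(.491,-.067,.024))[0];print(ctr)
seg(im,c,"block","grey",ctr,.024,90,d)
cv2.imwrite("pics/s2.png",d)
E
```

```text
t 2.28 at [489.8 -65.2 120.3] close 82.5 q6 -1.65
(491, -67, 3, 82.4) slide [-0.001 -0.002  0.117] spin 0 rows 3
[317.26623029 249.69460436]
block ctr [490.3 -67.7] size [34.1 52.6] long 172.4
```

View pics/s2.png

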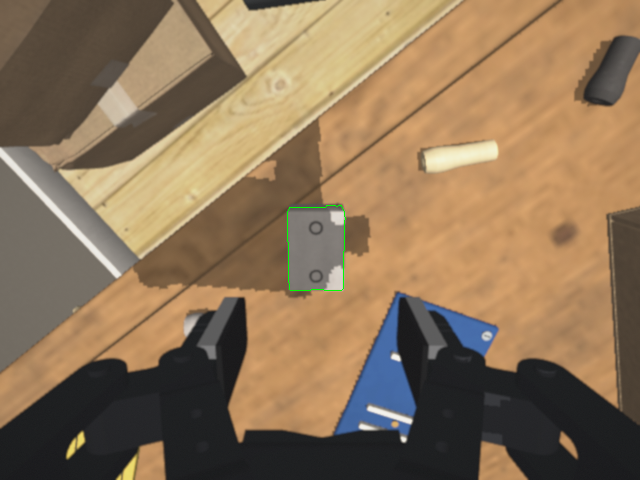

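The block is outlined at (316,248), square to the fingers, so I go down and grip.

step_arm([
  {"slide": [0,-0.002,0.04],"spin": 0,"hand": 90},
  {"slide": [0,-0.002,0.08],"spin": 0,"hand": 90},
  {"slide": [0,-0.002,0.105],"spin": 0,"hand": 90},
  {"slide": [0,-0.002,0.117],"spin": 0,"hand": 90},
  {"slide": [0,-0.002,0.117],"spin": 0,"hand": 90},
], squeeze=60)

```text
time_s: 2.7
ee_pos: [0.4907, -0.0676, 0.0044]
eef_rot: [-0.001, 0.065, 0.998, 0.0]
ft_force: [-0.0, 0.5, 0.5]
opening: 0.649
grip_force: 0.0
```

step_arm([
  {"slide": [0,0,0],"spin": 0,"hand": 255},
  {"slide": [0,0,0],"spin": 0,"hand": 255},
  {"slide": [0,0,0],"spin": 0,"hand": 255},
  {"slide": [0,0,0],"spin": 0,"hand": 255},
  {"slide": [0,0,0],"spin": 0,"hand": 255},
])

```text
time_s: 3.12
ee_pos: [0.4922, -0.0684, 0.0072]
eef_rot: [0.002, 0.065, 0.998, -0.0]
ft_force: [0.2, 3.3, 6.0]
opening: 0.38
grip_force: 60.7
```

step_arm([
  {"slide": [0,0,0],"spin": 0,"hand": 255},
  {"slide": [0,0,-0.02],"spin": 0,"hand": 255},
  {"slide": [0,0,-0.05],"spin": 0,"hand": 255},
  {"slide": [0,0,-0.09],"spin": 0,"hand": 255},
  {"slide": [0,0,-0.09],"spin": 0,"hand": 255},
])

```text
time_s: 3.53
ee_pos: [0.4939, -0.0689, 0.1027]
eef_rot: [0.006, 0.065, 0.998, -0.001]
ft_force: [1.7, -1.2, -2.0]
opening: 0.382
grip_force: 61.4
```

```bash
python3 - <<'E'
from h import *
plan([(649,-257,90,68.3),(649,-257,11,68.3)])
E
```

```text
t 3.53 at [493.9 -68.9 102.7] close 82.6 q6 -1.65
(649, -257, 90, 68.3) slide [-0.178 -0.166  0.013] spin 14 rows 6
(649, -257, 11, 68.3) slide [-0.    -0.     0.079] spin 0 rows 2
```

step_arm([
  {"slide": [-0.025,-0.023,0],"spin": 5,"hand": 255},
  {"slide": [-0.05,-0.046,0],"spin": 10,"hand": 255},
  {"slide": [-0.075,-0.07,0],"spin": 14,"hand": 255},
  {"slide": [-0.1,-0.093,0],"spin": 14,"hand": 255},
  {"slide": [-0.125,-0.117,0],"spin": 14,"hand": 255},
])

```text
time_s: 3.95
ee_pos: [0.6004, -0.2019, 0.096]
eef_rot: [0.001, 0.186, 0.982, -0.0]
ft_force: [0.7, -0.5, -3.9]
opening: 0.383
grip_force: 61.3
```

step_arm([
  {"slide": [0,0,0],"spin": 0,"hand": 255},
  {"slide": [0,0,0],"spin": 0,"hand": 255},
  {"slide": [0,0,0],"spin": 0,"hand": 255},
])

```text
time_s: 4.2
ee_pos: [0.5991, -0.2003, 0.095]
eef_rot: [0.0, 0.186, 0.983, 0.0]
ft_force: [-0.6, 0.1, -3.9]
opening: 0.379
grip_force: 61.3
```

```bash
python3 - <<'E'
from h import *
import pickle
c=ctrl.calibration("wrist");im=ctrl.get_image("wrist")[:,:,::-1].copy();cv2.imwrite("pics/w3.png",im);d=im.copy()
print(proj(c,(.649,-.257,.007)))
seg(im,c,"pad","yellow",proj(c,(.649,-.257,.007))[0],.007,200,d)
t=ctrl.calibration("top");ti=ctrl.get_image("top")[:,:,::-1].copy()
seg(ti,t,"padtop","yellow",(403,178),.007,28)
cv2.imwrite("pics/s3.png",d)
plan([(649,-257,70,68.3),(649,-257,11,68.3)])
E
```

```text
[[264.81275388 350.15022645]]
pad ctr [ 610.9 -252. ] size [28.4 44.5] long 157.6Traceback (most recent call last):
  File "<stdin>", line 7, in <module>
  File "h.py", line 28, in seg
    cs,_=cv2.findContours(k,cv2.RETR_EXTERNAL,cv2.CHAIN_APPROX_NONE);q=max(cs,key=cv2.contourArea)
                                                                       ~~~^^^^^^^^^^^^^^^^^^^^^^^^
ValueError: max() iterable argument is empty
```

```bash
python3 - <<'E'
from h import *
t=ctrl.calibration("scene");ti=cv2.imread("pics/scene0.png")
seg(ti,t,"padscene","yellow",(472,272),.007,40);seg(ti,t,"trayscene","blue",(388,238),.005,48)
im=cv2.imread("pics/w3.png");cv2.imwrite("pics/s3.png",im)
plan([(649,-257,70,68.3),(649,-257,11,68.3)])
E
```

```text
padscene ctr [ 648.5 -259.6] size [ 59.6 117.4] long 157.9
trayscene ctr [634.4 -33.7] size [ 77.5 188.3] long 152.2
t 4.3 at [ 599.  -199.9   95.1] close 68.6 q6 -1.58
(649, -257, 70, 68.3) slide [-0.067 -0.035  0.025] spin 0 rows 2
(649, -257, 11, 68.3) slide [-0.     0.     0.059] spin 0 rows 2
```

View pics/s3.png

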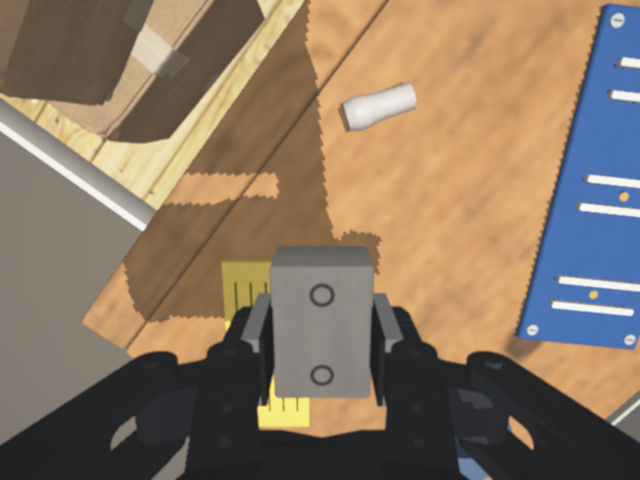

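The block is held square at (322,325), with the pad showing to its left. I lower it onto the pad.

step_arm([
  {"slide": [-0.03,-0.016,0],"spin": 0,"hand": 255},
  {"slide": [-0.067,-0.035,0.01],"spin": 0,"hand": 255},
  {"slide": [-0.067,-0.035,0.03],"spin": 0,"hand": 255},
  {"slide": [-0.067,-0.035,0.05],"spin": 0,"hand": 255},
  {"slide": [-0.067,-0.035,0.05],"spin": 0,"hand": 255},
])

```text
time_s: 4.72
ee_pos: [0.6469, -0.2565, 0.04]
eef_rot: [-0.003, 0.186, 0.983, 0.001]
ft_force: [-1.0, 0.7, -5.0]
opening: 0.382
grip_force: 61.1
```

step_arm([
  {"slide": [0,0,0.012],"spin": 0,"hand": 255},
  {"slide": [0,0,0.022],"spin": 0,"hand": 255},
  {"slide": [0,0,0.03],"spin": 0,"hand": 255},
  {"slide": [0,0,0.03],"spin": 0,"hand": 255},
  {"slide": [0,0,0.03],"spin": 0,"hand": 255},
])

```text
time_s: 5.13
ee_pos: [0.649, -0.2576, 0.0147]
eef_rot: [0.0, 0.186, 0.983, -0.0]
ft_force: [-0.3, -0.1, -3.7]
opening: 0.383
grip_force: 62.3
```

step_arm([
  {"slide": [0,0,0.002],"spin": 0,"hand": 255},
  {"slide": [0,0,0.002],"spin": 0,"hand": 255},
  {"slide": [0,0,0.002],"spin": 0,"hand": 255},
])

```text
time_s: 5.38
ee_pos: [0.6493, -0.2579, 0.0138]
eef_rot: [0.001, 0.186, 0.983, -0.0]
ft_force: [-2.9, 2.3, 6.2]
opening: 0.38
grip_force: 63.3
```

step_arm([
  {"slide": [0,0,0],"spin": 0,"hand": 90},
  {"slide": [0,0,0],"spin": 0,"hand": 90},
  {"slide": [0,0,0],"spin": 0,"hand": 90},
  {"slide": [0,0,-0.02],"spin": 0,"hand": 90},
  {"slide": [0,0,-0.05],"spin": 0,"hand": 90},
])

```text
time_s: 5.8
ee_pos: [0.6474, -0.2572, 0.0597]
eef_rot: [-0.003, 0.186, 0.983, 0.001]
ft_force: [1.2, -0.8, 0.1]
opening: 0.649
grip_force: 0.0
```

step_arm([
  {"slide": [0,0,-0.04],"spin": 0,"hand": 90},
  {"slide": [0,0,-0.08],"spin": 0,"hand": 90},
  {"slide": [0.04,0,-0.12],"spin": 0,"hand": 90},
  {"slide": [0.06,0,-0.12],"spin": 0,"hand": 90},
  {"slide": [0.06,0,-0.12],"spin": 0,"hand": 90},
])

```text
time_s: 6.22
ee_pos: [0.5905, -0.2348, 0.1858]
eef_rot: [0.001, 0.186, 0.983, -0.0]
ft_force: [0.9, -0.5, 0.3]
opening: 0.649
grip_force: 0.0
```

```bash
python3 - <<'E'
from h import *
import pickle
c=ctrl.calibration("wrist");im=ctrl.get_image("wrist")[:,:,::-1].copy();cv2.imwrite("pics/w4.png",im);pickle.dump(c,open("w4.pkl","wb"));d=im.copy()
q=proj(c,(.649,-.257,.03))[0];print(q)
seg(im,c,"block","grey",q,.031,55,d)
try: seg(im,c,"light","grey",proj(c,(.5377,-.1435,.009))[0],.009,60,d)
except Exception as e:print(e)
cv2.imwrite("pics/s4.png",d)
plan([(480,0,200,80),(383,206,120,80),(383,206,4,80)])
E
```

```text
[321.34798417 298.50011987]
block ctr [ 645.7 -255.7] size [33.5 55.5] long 159.3
light ctr [ 538.8 -142.8] size [38.3 16.9] long 82.7
t 6.27 at [ 592.  -235.5  184.5] close 68.5 q6 -1.63
(480, 0, 200, 80) slide [ 0.19   0.178 -0.015] spin -11 rows 7
(383, 206, 120, 80) slide [0.133 0.185 0.08 ] spin 0 rows 6
(383, 206, 4, 80) slide [0.    0.    0.116] spin 0 rows 3
```

View pics/s4.png

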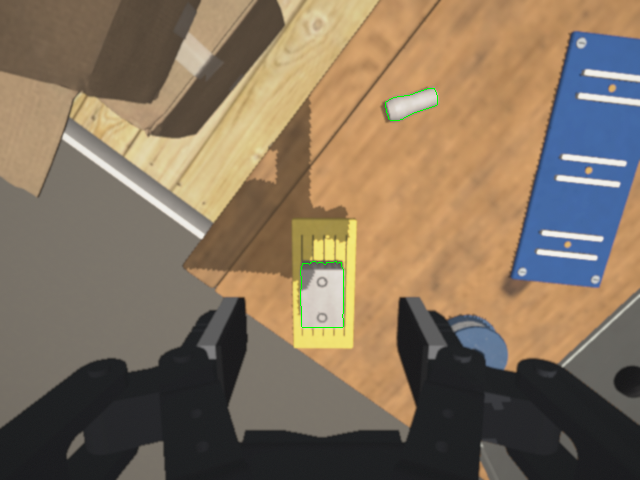

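The block lies flat on the pad, top face at (322,297), with the pad outlined by about (293..356, 220..348). I check its offset by casting rays.

```bash
python3 - <<'E'
from h import *
import pickle
c=pickle.load(open("w4.pkl","rb"));im=cv2.imread("pics/w4.png")
h=cv2.cvtColor(im,cv2.COLOR_BGR2HSV).astype(int)
m=((h[...,0]>=20)&(h[...,0]<36)&(h[...,1]>120)).astype(np.uint8);m[:200]=0;m[370:]=0;m[:,:280]=0;m[:,370:]=0
q=cv2.convexHull(cv2.findNonZero(m))[:,0];p=cast(c,q,.007)*1000
r=cv2.minAreaRect(p.astype(np.float32));print("pad",r,cv2.boxPoints(r))
print("block top ctr by screws",cast(c,[(322,282),(322,318)],.031)*1000)
print("collets light ends",cast(c,[(390,110),(435,96)],.009)*1000)
E
```

```text
pad ((648.56884765625, -255.1757354736328), (52.371070861816406, 115.9767074584961), 68.17330932617188) [[ 585.0018  -257.924  ]
 [ 692.66437 -301.0442 ]
 [ 712.1359  -252.42746]
 [ 604.4733  -209.30728]]
block top ctr by screws [[ 636.01795342 -251.35296512]
 [ 664.24528329 -262.44706419]]
collets light ends [[ 536.64860327 -158.66625893]
 [ 539.42950989 -125.06379876]]
```

```bash
python3 - <<'E'
from h import *
import pickle
c=pickle.load(open("w1.pkl","rb"));print("carton corner",cast(c,(412,184),.19)*1000)
plan([(560,-150,250,80),(450,60,250,80),(383,206,200,80),(383,206,120,80)])
E
```

```text
carton corner [[461.22252984  93.15496072]]
t 6.27 at [ 592.  -235.5  184.5] close 68.5 q6 -1.63
(560, -150, 250, 80) slide [ 0.061  0.068 -0.065] spin -11 rows 3
(450, 60, 250, 80) slide [ 0.146  0.186 -0.   ] spin 0 rows 6
(383, 206, 200, 80) slide [0.093 0.132 0.05 ] spin 0 rows 5
(383, 206, 120, 80) slide [-0.   -0.    0.08] spin 0 rows 2
```

step_arm([
  {"slide": [0.03,0.034,-0.04],"spin": -7,"hand": 90},
  {"slide": [0.05,0.06,-0.075],"spin": -11,"hand": 90},
  {"slide": [0.07,0.08,-0.08],"spin": -11,"hand": 90},
  {"slide": [0.095,0.11,-0.08],"spin": -11,"hand": 90},
  {"slide": [0.095,0.11,-0.08],"spin": -11,"hand": 90},
])

```text
time_s: 6.68
ee_pos: [0.5444, -0.0946, 0.2641]
eef_rot: [0.001, 0.09, 0.996, 0.0]
ft_force: [0.1, -0.2, -0.6]
opening: 0.648
grip_force: 0.0
```

step_arm([
  {"slide": [0.023,0.03,0],"spin": 0,"hand": 90},
  {"slide": [0.046,0.06,0],"spin": 0,"hand": 90},
  {"slide": [0.07,0.09,0],"spin": 0,"hand": 90},
  {"slide": [0.093,0.12,0],"spin": 0,"hand": 90},
  {"slide": [0.116,0.144,0],"spin": 0,"hand": 90},
])

```text
time_s: 7.1
ee_pos: [0.4564, 0.0656, 0.262]
eef_rot: [-0.0, 0.091, 0.996, 0.0]
ft_force: [0.3, 0.4, 0.3]
opening: 0.644
grip_force: 0.0
```

```bash
python3 - <<'E'
from h import *
import pickle
c=pickle.load(open("w1.pkl","rb"));print("carton corner",cast(c,[(412,184),(639,66),(540,345)],.19)*1000)
plan([(383,206,200,80),(383,206,100,80),(383,206,3,80)])
E
```

```text
carton corner [[461.22252984  93.15496072]
 [445.92677909 250.48558256]
 [614.93543115 142.63334668]]
t 7.1 at [456.4  65.6 262. ] close 79.6 q6 -1.33
(383, 206, 200, 80) slide [0.098 0.125 0.062] spin 0 rows 5
(383, 206, 100, 80) slide [-0.  -0.   0.1] spin 0 rows 3
(383, 206, 3, 80) slide [-0.    -0.     0.097] spin 0 rows 3
```

step_arm([
  {"slide": [0.02,0.025,0],"spin": 0,"hand": 90},
  {"slide": [0.045,0.055,0],"spin": 0,"hand": 90},
  {"slide": [0.07,0.085,0.02],"spin": 0,"hand": 90},
  {"slide": [0.098,0.115,0.04],"spin": 0,"hand": 90},
  {"slide": [0.098,0.125,0.062],"spin": 0,"hand": 90},
])

```text
time_s: 7.52
ee_pos: [0.3816, 0.2074, 0.2005]
eef_rot: [0.001, 0.09, 0.996, 0.001]
ft_force: [0.7, -1.1, 0.5]
opening: 0.651
grip_force: 0.0
```

step_arm([
  {"slide": [0,0,0.04],"spin": 0,"hand": 90},
  {"slide": [0,0,0.08],"spin": 0,"hand": 90},
  {"slide": [0,0,0.1],"spin": 0,"hand": 90},
  {"slide": [0,0,0.1],"spin": 0,"hand": 90},
])

```text
time_s: 7.85
ee_pos: [0.3815, 0.2039, 0.0963]
eef_rot: [-0.003, 0.091, 0.996, -0.002]
ft_force: [0.3, 0.3, -0.4]
opening: 0.644
grip_force: 0.0
```

```bash
python3 - <<'E'
from h import *
import pickle
c=ctrl.calibration("wrist");im=ctrl.get_image("wrist")[:,:,::-1].copy();cv2.imwrite("pics/w5.png",im);pickle.dump(c,open("w5.pkl","wb"));d=im.copy()
q=proj(c,(.3905,.2046,.005))[0];print(q)
seg(im,c,"cutter","dark",q,.005,90,d)
try:seg(im,c,"darkc","dark",proj(c,(.4126,.111,.0095))[0],.0095,60,d)
except Exception as e:print(e)
cv2.imwrite("pics/s5.png",d)
plan([(383,206,3,80)])
E
```

```text
[324.59895828 260.20468894]
cutter ctr [390.6 204.8] size [ 9.5 54.8] long 169.6
darkc ctr [422.7 106. ] size [78.9 59.4] long 79.7
t 7.9 at [382.7 204.4  98.9] close 79.6 q6 -0.98
(383, 206, 3, 80) slide [0.    0.002 0.096] spin 0 rows 3
```

View pics/s5.png

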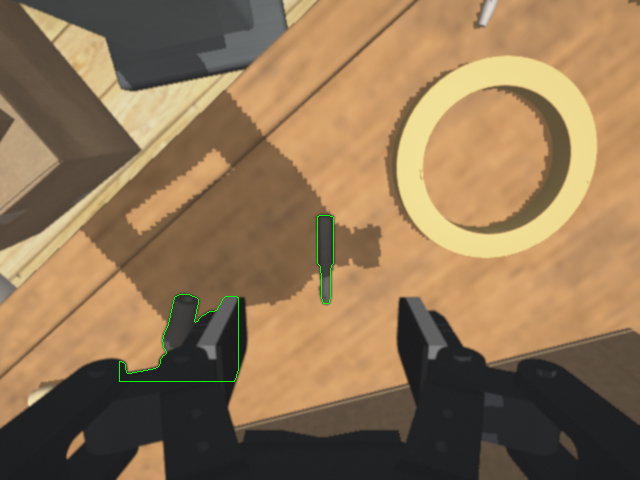

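The cutter is confirmed at (326,260), with the shank towards the top of the picture; the tape at (497,155) is clear of the fingers.

step_arm([
  {"slide": [0,0.002,0.04],"spin": 0,"hand": 110},
  {"slide": [0,0.002,0.07],"spin": 0,"hand": 110},
  {"slide": [0,0.002,0.088],"spin": 0,"hand": 110},
  {"slide": [0,0.002,0.096],"spin": 0,"hand": 110},
  {"slide": [0,0.002,0.096],"spin": 0,"hand": 110},
], squeeze=30)

```text
time_s: 8.32
ee_pos: [0.384, 0.2067, 0.0044]
eef_rot: [-0.0, 0.091, 0.996, -0.0]
ft_force: [-0.4, 0.9, 0.4]
opening: 0.571
grip_force: 0.0
```

step_arm([
  {"slide": [0,0,0],"spin": 0,"hand": 255},
  {"slide": [0,0,0],"spin": 0,"hand": 255},
  {"slide": [0,0,0],"spin": 0,"hand": 255},
  {"slide": [0,0,0],"spin": 0,"hand": 255},
  {"slide": [0,0,0],"spin": 0,"hand": 255},
])

```text
time_s: 8.73
ee_pos: [0.3843, 0.2069, 0.0055]
eef_rot: [0.001, 0.091, 0.996, 0.001]
ft_force: [-0.0, -0.1, 8.5]
opening: 0.086
grip_force: 28.0
```

step_arm([
  {"slide": [0,0,0],"spin": 0,"hand": 255},
  {"slide": [0,0,0],"spin": 0,"hand": 255},
])

```text
time_s: 8.9
ee_pos: [0.3844, 0.2069, 0.0055]
eef_rot: [0.001, 0.091, 0.996, 0.001]
ft_force: [0.2, -0.6, 9.7]
opening: 0.088
grip_force: 28.1
```

step_arm([
  {"slide": [0,0,-0.02],"spin": 0,"hand": 255},
  {"slide": [0,0,-0.06],"spin": 0,"hand": 255},
  {"slide": [0,0,-0.1],"spin": 0,"hand": 255},
  {"slide": [0,0,-0.14],"spin": 0,"hand": 255},
  {"slide": [0,0,-0.18],"spin": 0,"hand": 255},
])

```text
time_s: 9.32
ee_pos: [0.383, 0.2064, 0.1869]
eef_rot: [0.0, 0.091, 0.996, 0.0]
ft_force: [0.3, 0.3, -1.2]
opening: 0.088
grip_force: 25.4
```

```bash
python3 - <<'E'
from h import *
plan([(440,60,250,80),(520,-80,250,80),(643,-254,150,68.3),(643,-254,60,68.3)])
print(ctrl.sense()["opening"])
E
```

```text
t 9.32 at [383.  206.4 186.9] close 79.6 q6 -0.98
(440, 60, 250, 80) slide [-0.083 -0.134 -0.063] spin 0 rows 5
(520, -80, 250, 80) slide [-0.104 -0.123 -0.   ] spin 0 rows 4
(643, -254, 150, 68.3) slide [-0.152 -0.149  0.1  ] spin 11 rows 6
(643, -254, 60, 68.3) slide [-0.    0.    0.09] spin 0 rows 3
0.08789006584161708
```

step_arm([
  {"slide": [0,-0.01,-0.035],"spin": 0,"hand": 255},
  {"slide": [-0.015,-0.035,-0.063],"spin": 0,"hand": 255},
  {"slide": [-0.036,-0.068,-0.063],"spin": 0,"hand": 255},
  {"slide": [-0.06,-0.1,-0.063],"spin": 0,"hand": 255},
  {"slide": [-0.083,-0.134,-0.063],"spin": 0,"hand": 255},
])

```text
time_s: 9.73
ee_pos: [0.4411, 0.0583, 0.2485]
eef_rot: [0.001, 0.091, 0.996, 0.0]
ft_force: [1.0, 1.0, -0.2]
opening: 0.09
grip_force: 25.5
```

step_arm([
  {"slide": [-0.02,-0.025,0],"spin": 0,"hand": 255},
  {"slide": [-0.042,-0.05,0],"spin": 0,"hand": 255},
  {"slide": [-0.063,-0.075,0],"spin": 0,"hand": 255},
  {"slide": [-0.084,-0.1,0],"spin": 0,"hand": 255},
  {"slide": [-0.104,-0.123,0],"spin": 0,"hand": 255},
])

```text
time_s: 10.15
ee_pos: [0.5212, -0.0819, 0.2478]
eef_rot: [0.0, 0.091, 0.996, -0.0]
ft_force: [0.4, -0.3, 0.5]
opening: 0.089
grip_force: 25.5
```

step_arm([
  {"slide": [-0.024,-0.024,0.01],"spin": 3,"hand": 255},
  {"slide": [-0.048,-0.048,0.03],"spin": 6,"hand": 255},
  {"slide": [-0.072,-0.072,0.05],"spin": 9,"hand": 255},
  {"slide": [-0.095,-0.095,0.065],"spin": 11,"hand": 255},
  {"slide": [-0.118,-0.117,0.08],"spin": 11,"hand": 255},
])

```text
time_s: 10.57
ee_pos: [0.616, -0.2181, 0.1666]
eef_rot: [-0.0, 0.187, 0.982, 0.0]
ft_force: [0.0, 0.5, -0.6]
opening: 0.087
grip_force: 25.5
```

```bash
python3 - <<'E'
from h import *
plan([(643,-254,90,68.3),(643,-254,60,68.3),(643,-254,38,68.3)])
E
```

```text
t 10.57 at [ 616.  -218.1  166.6] close 68.4 q6 -1.59
(643, -254, 90, 68.3) slide [-0.038 -0.023  0.077] spin 0 rows 3
(643, -254, 60, 68.3) slide [-0.   -0.    0.03] spin 0 rows 1
(643, -254, 38, 68.3) slide [-0.    -0.     0.022] spin 0 rows 1
```

step_arm([
  {"slide": [-0.03,-0.018,0.02],"spin": 0,"hand": 255},
  {"slide": [-0.038,-0.023,0.05],"spin": 0,"hand": 255},
  {"slide": [-0.038,-0.023,0.085],"spin": 0,"hand": 255},
  {"slide": [-0.038,-0.023,0.107],"spin": 0,"hand": 255},
  {"slide": [-0.038,-0.023,0.107],"spin": 0,"hand": 255},
])

```text
time_s: 10.98
ee_pos: [0.6401, -0.251, 0.0548]
eef_rot: [-0.004, 0.186, 0.982, 0.001]
ft_force: [-0.8, 0.9, 0.1]
opening: 0.089
grip_force: 25.5
```

```bash
python3 - <<'E'
from h import *
im=ctrl.get_image("wrist")[:,:,::-1];cv2.imwrite("pics/w6.png",im)
plan([(643,-254,37,68.3)])
E
```

```text
t 11.03 at [ 641.5 -251.4   58.4] close 68.5 q6 -1.62
(643, -254, 37, 68.3) slide [-0.002 -0.002  0.021] spin 0 rows 1
```

View pics/w6.png

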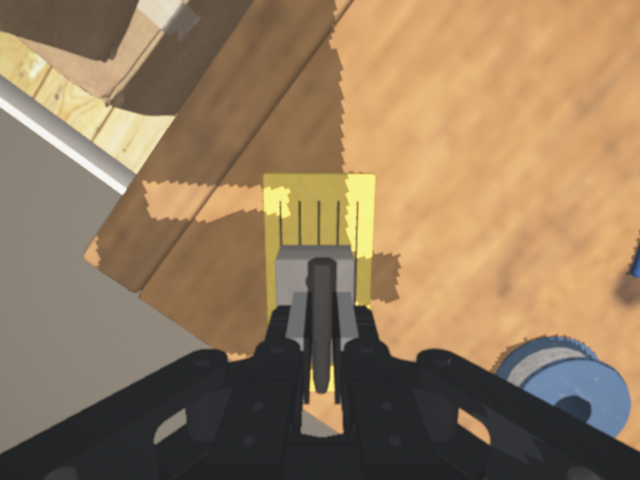

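The cutter is held level and straight at (322,325), directly over the block. I lower it and watch the force.

step_arm([
  {"slide": [-0.002,-0.002,0.01],"spin": 0,"hand": 255},
  {"slide": [-0.002,-0.002,0.018],"spin": 0,"hand": 255},
  {"slide": [-0.002,-0.002,0.021],"spin": 0,"hand": 255},
  {"slide": [-0.002,-0.002,0.021],"spin": 0,"hand": 255},
  {"slide": [-0.002,-0.002,0.021],"spin": 0,"hand": 255},
])

```text
time_s: 11.45
ee_pos: [0.6439, -0.2545, 0.04]
eef_rot: [0.0, 0.186, 0.983, -0.0]
ft_force: [-0.5, -0.2, -0.4]
opening: 0.088
grip_force: 25.5
```

step_arm([
  {"slide": [0,0,0.002],"spin": 0,"hand": 255},
  {"slide": [0,0,0.002],"spin": 0,"hand": 255},
  {"slide": [0,0,0.002],"spin": 0,"hand": 255},
])

```text
time_s: 11.7
ee_pos: [0.6438, -0.2544, 0.0376]
eef_rot: [0.0, 0.186, 0.983, -0.0]
ft_force: [-0.8, 0.6, -0.9]
opening: 0.089
grip_force: 25.5
```

step_arm([
  {"slide": [0,0,0.001],"spin": 0,"hand": 255},
  {"slide": [0,0,0.001],"spin": 0,"hand": 255},
  {"slide": [0,0,0.001],"spin": 0,"hand": 255},
])

```text
time_s: 11.95
ee_pos: [0.6439, -0.2545, 0.0367]
eef_rot: [0.0, 0.186, 0.983, -0.0]
ft_force: [-0.6, -0.5, 2.6]
opening: 0.087
grip_force: 26.4
```

step_arm([
  {"slide": [0,0,0],"spin": 0,"hand": 215},
  {"slide": [0,0,0],"spin": 0,"hand": 180},
  {"slide": [0,0,0],"spin": 0,"hand": 160},
  {"slide": [0,0,0],"spin": 0,"hand": 160},
  {"slide": [0,0,-0.02],"spin": 0,"hand": 160},
])

```text
time_s: 12.37
ee_pos: [0.6419, -0.2537, 0.0525]
eef_rot: [-0.003, 0.186, 0.983, 0.001]
ft_force: [-1.1, 0.4, 0.0]
opening: 0.374
grip_force: 0.0
```

step_arm([
  {"slide": [0,0,-0.04],"spin": 0,"hand": 160},
  {"slide": [0.01,0,-0.08],"spin": 0,"hand": 160},
  {"slide": [0.04,0,-0.1],"spin": 0,"hand": 160},
  {"slide": [0.06,0,-0.1],"spin": 0,"hand": 110},
  {"slide": [0.06,0,-0.1],"spin": 0,"hand": 110},
])

```text
time_s: 12.78
ee_pos: [0.5861, -0.2317, 0.1583]
eef_rot: [0.001, 0.186, 0.983, -0.0]
ft_force: [0.8, 0.9, -0.1]
opening: 0.574
grip_force: 0.0
```

```bash
python3 - <<'E'
from h import *
import pickle
c=ctrl.calibration("wrist");im=ctrl.get_image("wrist")[:,:,::-1].copy();cv2.imwrite("pics/w7.png",im);pickle.dump(c,open("w7.pkl","wb"));d=im.copy()
q=proj(c,(.650,-.257,.036))[0];print(q)
seg(im,c,"cutter","dark",q,.036,50,d)
seg(im,c,"light","grey",proj(c,(.5377,-.1435,.009))[0],.009,60,d)
cv2.imwrite("pics/s7.png",d)
plan([(538,-142,100,174)])
E
```

```text
[320.07263128 326.14801027]
cutter ctr [ 645.8 -256.1] size [30.2 62.5] long 158.5
light ctr [ 538.  -142.7] size [38.6 16.8] long 86.4
t 12.83 at [ 587.1 -232.2  157.5] close 68.5 q6 -1.63
(538, -142, 100, 174) slide [0.079 0.066 0.058] spin 75 rows 11
```

View pics/s7.png

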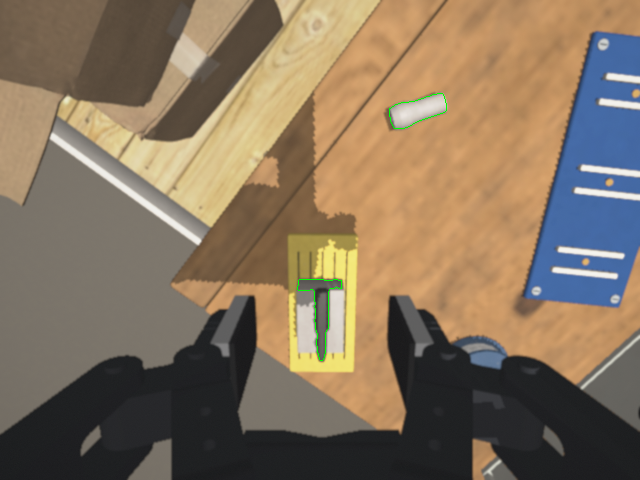

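The cutter lies straight along the block at (322,324). The light collet is at (418,111). Next I check cabinet clearance at the tray and plan the light collet.

```bash
python3 - <<'E'
from h import *
import pickle
t=ctrl.calibration("top");print("cabinet bottom",cast(t,[(299,177),(366,122)],0)*1000, "top corner",cast(t,[(295,122)],.3)*1000)
c=pickle.load(open("w1.pkl","rb"));print(cast(c,[(421,357)],.3)*1000)
plan([(538,-142.7,100,175.4)])
plan([(538,-142.7,100,175.4),(538,-142.7,4,175.4)])
E
```

```text
cabinet bottom [[ 722.53200924   50.16458129]
 [ 870.87004386 -199.7904074 ]] top corner [[708.3006432   51.76527413]]
[[516.48275656  53.95002706]]
t 12.83 at [ 587.1 -232.2  157.5] close 68.5 q6 -1.63
(538, -142.7, 100, 175.4) slide [0.078 0.065 0.058] spin 73 rows 11
t 12.83 at [ 587.1 -232.2  157.5] close 68.5 q6 -1.63
(538, -142.7, 100, 175.4) slide [0.078 0.065 0.058] spin 73 rows 11
(538, -142.7, 4, 175.4) slide [ 0.    -0.     0.096] spin 0 rows 3
```

step_arm([
  {"slide": [0.025,0.02,0],"spin": 7,"hand": 110},
  {"slide": [0.05,0.04,0.01],"spin": 14,"hand": 110},
  {"slide": [0.078,0.065,0.03],"spin": 21,"hand": 110},
  {"slide": [0.078,0.065,0.05],"spin": 28,"hand": 110},
  {"slide": [0.078,0.065,0.058],"spin": 35,"hand": 110},
])

```text
time_s: 13.25
ee_pos: [0.538, -0.1418, 0.0958]
eef_rot: [-0.002, 0.475, 0.88, -0.0]
ft_force: [0.2, -1.1, 0.2]
opening: 0.567
grip_force: 0.0
```

step_arm([
  {"slide": [0,0,0],"spin": 7,"hand": 110},
  {"slide": [0,0,0],"spin": 14,"hand": 110},
  {"slide": [0,0,0],"spin": 21,"hand": 110},
  {"slide": [0,0,0],"spin": 28,"hand": 110},
  {"slide": [0,0,0],"spin": 35,"hand": 110},
])

```text
time_s: 13.67
ee_pos: [0.5395, -0.1436, 0.0978]
eef_rot: [-0.0, 0.718, 0.696, -0.0]
ft_force: [0.4, -1.2, 0.8]
opening: 0.566
grip_force: 0.0
```

step_arm([
  {"slide": [0,0,0],"spin": 3,"hand": 110},
  {"slide": [0,0,0],"spin": 3,"hand": 110},
])

```text
time_s: 13.83
ee_pos: [0.5394, -0.1436, 0.0978]
eef_rot: [-0.0, 0.735, 0.678, -0.0]
ft_force: [0.6, 0.5, 0.3]
opening: 0.565
grip_force: 0.0
```

```bash
python3 - <<'E'
from h import *
import pickle
c=ctrl.calibration("wrist");im=ctrl.get_image("wrist")[:,:,::-1].copy();cv2.imwrite("pics/w8.png",im)
q=proj(c,(.538,-.1427,.009))[0];print(q)
seg(im,c,"light","grey",q,.009,70)
plan([(538,-142.7,4,175.4)])
E
```

```text
[318.13355214 247.38716745]
light ctr [ 538.1 -143.8] size [39.6 17.1] long 85.4
t 13.88 at [ 539.4 -143.6   97.9] close -4.4 q6 -0.25
(538, -142.7, 4, 175.4) slide [ 0.001 -0.001  0.094] spin 0 rows 3
```

step_arm([
  {"slide": [0.001,-0.001,0.04],"spin": 0,"hand": 120},
  {"slide": [0.001,-0.001,0.07],"spin": 0,"hand": 120},
  {"slide": [0.001,-0.001,0.086],"spin": 0,"hand": 120},
  {"slide": [0.001,-0.001,0.093],"spin": 0,"hand": 120},
  {"slide": [0.001,-0.001,0.093],"spin": 0,"hand": 120},
], squeeze=25)

```text
time_s: 14.3
ee_pos: [0.5376, -0.1422, 0.0039]
eef_rot: [-0.001, 0.733, 0.68, -0.001]
ft_force: [-0.5, 0.1, 0.3]
opening: 0.528
grip_force: 0.0
```

step_arm([
  {"slide": [0,0,0],"spin": 0,"hand": 255},
  {"slide": [0,0,0],"spin": 0,"hand": 255},
  {"slide": [0,0,0],"spin": 0,"hand": 255},
  {"slide": [0,0,0],"spin": 0,"hand": 255},
  {"slide": [0,0,0],"spin": 0,"hand": 255},
])

```text
time_s: 14.72
ee_pos: [0.5389, -0.1427, 0.0068]
eef_rot: [0.001, 0.734, 0.679, 0.001]
ft_force: [-0.3, 0.7, 7.1]
opening: 0.192
grip_force: 26.7
```

step_arm([
  {"slide": [0,0,0],"spin": 0,"hand": 255},
  {"slide": [0,0,-0.02],"spin": 0,"hand": 255},
  {"slide": [0,0,-0.05],"spin": 0,"hand": 255},
  {"slide": [0,0,-0.09],"spin": 0,"hand": 255},
  {"slide": [0,0,-0.09],"spin": 0,"hand": 255},
])

```text
time_s: 15.13
ee_pos: [0.5409, -0.1433, 0.1028]
eef_rot: [0.005, 0.734, 0.679, 0.003]
ft_force: [1.2, -0.9, 1.0]
opening: 0.185
grip_force: 26.2
```

```bash
python3 - <<'E'
from h import *
plan([(580.5,-1.8,90,152.2),(580.5,-1.8,13,152.2)])
E
```

```text
t 15.13 at [ 540.9 -143.3  102.8] close -4.4 q6 -0.25
(580.5, -1.8, 90, 152.2) slide [0.144 0.028 0.013] spin 23 rows 4
(580.5, -1.8, 13, 152.2) slide [0.    0.    0.077] spin 0 rows 2
```

step_arm([
  {"slide": [0.03,0.006,0],"spin": 6,"hand": 255},
  {"slide": [0.065,0.013,0],"spin": 12,"hand": 255},
  {"slide": [0.1,0.02,0],"spin": 18,"hand": 255},
  {"slide": [0.13,0.025,0],"spin": 23,"hand": 255},
  {"slide": [0.146,0.029,0],"spin": 23,"hand": 255},
])

```text
time_s: 15.55
ee_pos: [0.5788, 0.004, 0.0959]
eef_rot: [0.0, 0.856, 0.518, 0.0]
ft_force: [0.4, 0.1, 0.3]
opening: 0.191
grip_force: 26.2
```

step_arm([
  {"slide": [0,0,0],"spin": 0,"hand": 255},
  {"slide": [0,0,0],"spin": 0,"hand": 255},
  {"slide": [0,0,0],"spin": 0,"hand": 255},
])

```text
time_s: 15.8
ee_pos: [0.5782, 0.0002, 0.0955]
eef_rot: [0.0, 0.855, 0.519, 0.0]
ft_force: [-0.2, 0.1, -0.4]
opening: 0.19
grip_force: 26.2
```

```bash
python3 - <<'E'
from h import *
import pickle
plan([(580.5,-1.8,14,152.2)])
c=ctrl.calibration("wrist");im=ctrl.get_image("wrist")[:,:,::-1].copy();cv2.imwrite("pics/w9.png",im);pickle.dump(c,open("w9.pkl","wb"))
sc=ctrl.get_image("scene")[:,:,::-1]
cv2.imwrite("pics/v9.png",np.hstack([cv2.resize(im,(400,300)),cv2.resize(sc[130:330,280:547],(400,300))]))
E
```

```text
t 15.8 at [5.782e+02 2.000e-01 9.550e+01] close -27.4 q6 0.42
(580.5, -1.8, 14, 152.2) slide [-0.001  0.003  0.081] spin 0 rows 2
```

View pics/v9.png

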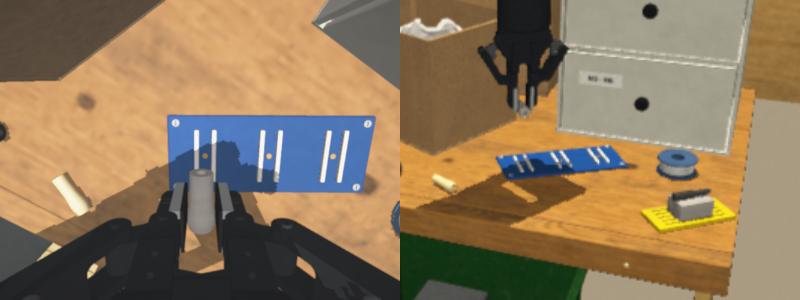

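The collet is held straight at (200,200) in the left half, and the tray's cradle centre dots are at about (205,156), (268,157), (333,157). The right half shows the cutter resting on the block.

```bash
python3 - <<'E'
from h import *
import pickle
c=pickle.load(open("w9.pkl","rb"));im=cv2.imread("pics/w9.png")
h=cv2.cvtColor(im,cv2.COLOR_BGR2HSV).astype(int)
m=((h[...,0]<25)&(h[...,1]>110)&(h[...,2]>100)).astype(np.uint8);pts=[]
for x,y in [(328,250),(429,251),(533,251)]:
    k=np.zeros_like(m);k[y-12:y+12,x-10:x+10]=m[y-12:y+12,x-10:x+10];M=cv2.moments(k,True);pts.append((M["m10"]/M["m00"],M["m01"]/M["m00"]) if M["m00"] else (x,y))
p=cast(c,pts,.005)*1000;print(np.round(pts,1),p.round(1));e=p[2]-p[0];print(np.linalg.norm(e),np.degrees(np.arctan2(e[1],e[0])))
E
```

```text
[[327.6 248.7]
 [429.9 249.5]
 [532.  249.7]] [[581.3  -1.9]
 [634.4 -30. ]
 [687.6 -57.8]]
120.09735468650499 -27.765575155807092
```

step_arm([
  {"slide": [0,0.004,0.03],"spin": 0,"hand": 255},
  {"slide": [0,0.004,0.055],"spin": 0,"hand": 255},
  {"slide": [0,0.004,0.072],"spin": 0,"hand": 255},
  {"slide": [0,0.004,0.08],"spin": 0,"hand": 255},
  {"slide": [0,0.004,0.08],"spin": 0,"hand": 255},
])

```text
time_s: 16.32
ee_pos: [0.5814, -0.0018, 0.0143]
eef_rot: [-0.0, 0.855, 0.519, -0.001]
ft_force: [-0.6, -0.4, 0.1]
opening: 0.184
grip_force: 26.1
```

step_arm([
  {"slide": [0,0,0],"spin": 0,"hand": 255},
  {"slide": [0,0,0],"spin": 0,"hand": 255},
])

```text
time_s: 16.48
ee_pos: [0.5823, -0.0013, 0.0164]
eef_rot: [0.0, 0.855, 0.519, 0.001]
ft_force: [-0.2, -0.2, 0.0]
opening: 0.191
grip_force: 26.1
```

step_arm([
  {"slide": [0,0,0.002],"spin": 0,"hand": 255},
  {"slide": [0,0,0.002],"spin": 0,"hand": 255},
  {"slide": [0,0,0.002],"spin": 0,"hand": 255},
])

```text
time_s: 16.73
ee_pos: [0.582, -0.0009, 0.0137]
eef_rot: [0.0, 0.855, 0.519, 0.0]
ft_force: [-0.1, 0.1, 0.1]
opening: 0.192
grip_force: 26.1
```

Within about 1 mm; release slowly and lift.

step_arm([
  {"slide": [0,0,0],"spin": 0,"hand": 195},
  {"slide": [0,0,0],"spin": 0,"hand": 180},
  {"slide": [0,0,0],"spin": 0,"hand": 165},
  {"slide": [0,0,0],"spin": 0,"hand": 160},
  {"slide": [0,0,0],"spin": 0,"hand": 160},
])

```text
time_s: 17.15
ee_pos: [0.5819, -0.0009, 0.0134]
eef_rot: [0.0, 0.855, 0.519, 0.0]
ft_force: [-0.6, -0.1, 0.3]
opening: 0.376
grip_force: 0.0
```

step_arm([
  {"slide": [0,0,-0.02],"spin": 0,"hand": 160},
  {"slide": [0,0,-0.06],"spin": 0,"hand": 160},
  {"slide": [0,0,-0.1],"spin": 0,"hand": 150},
  {"slide": [0,0,-0.12],"spin": 0,"hand": 120},
  {"slide": [0,0,-0.12],"spin": 0,"hand": 120},
])

```text
time_s: 17.57
ee_pos: [0.5839, -0.001, 0.1388]
eef_rot: [0.002, 0.855, 0.519, 0.003]
ft_force: [1.1, 0.2, 0.2]
opening: 0.527
grip_force: 0.0
```

```bash
python3 - <<'E'
from h import *
import pickle
c=ctrl.calibration("wrist");im=ctrl.get_image("wrist")[:,:,::-1].copy();cv2.imwrite("pics/w10.png",im);pickle.dump(c,open("w10.pkl","wb"))
q=proj(c,(.5813,-.0019,.0155))[0];print(q)
seg(im,c,"light","grey",q,.0155,45)
seg(im,c,"tan","tan",proj(c,(.450,.023,.008))[0],.008,45)
print("tan px",proj(c,(.450,.023,.008))[0])
plan([(450,23,100,0)])
E
```

```text
[317.12100709 237.30756731]
light ctr [582.1  -0. ] size [48.8 20. ] long 62.9
tan ctr [450.5  25.8] size [67.3 62.9] long 57.2
tan px [135.65323422 287.61581518]
t 17.62 at [582.8  -1.  135.8] close -27.4 q6 0.41
(450, 23, 100, 0) slide [-0.04  -0.129  0.036] spin -27 rows 4
```

View pics/w10.png

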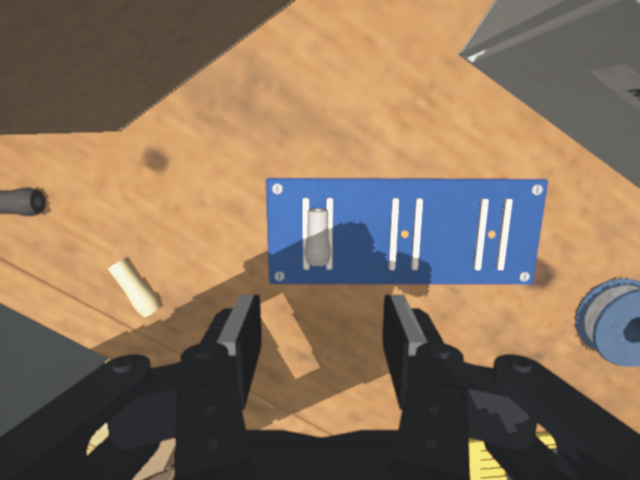

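The light collet is seated between its rails at (317,238). The tan collet is at (134,288).

```bash
python3 - <<'E'
from h import *
import pickle
def tan(n,ctr,r):
    c=pickle.load(open(n+".pkl","rb"));im=cv2.imread(f"pics/{n}.png");h=cv2.cvtColor(im,cv2.COLOR_BGR2HSV).astype(int)
    m=((h[...,0]>=17)&(h[...,0]<32)&(h[...,2]>130)).astype(np.uint8);k=np.zeros_like(m);x,y=ctr;k[y-r:y+r,x-r:x+r]=m[y-r:y+r,x-r:x+r]
    k=cv2.morphologyEx(k,cv2.MORPH_OPEN,np.ones((3,3),np.uint8))
    q=max(cv2.findContours(k,0,1)[0],key=cv2.contourArea)[:,0]
    p=(cast(c,q,.008)*1000).astype(np.float32);r_=cv2.minAreaRect(p);b=cv2.boxPoints(r_);e=max([b[1]-b[0],b[2]-b[1]],key=np.linalg.norm)
    print(n,np.round(r_[0],1),np.round(r_[1],1),np.degrees(np.arctan2(e[1],e[0]))%180)
tan("w1",(315,176),28);tan("w10",(134,288),35)
plan([(451,24,90,0)])
E
```

```text
w1 [448.7  23.4] [15.9 44. ] 93.60658
w10 [448.5  23.2] [18.  44.3] 91.62386
t 17.62 at [582.8  -1.  135.8] close -27.4 q6 0.41
(451, 24, 90, 0) slide [-0.039 -0.129  0.046] spin -27 rows 4
```

```bash
python3 - <<'E'
from h import *
plan([(449,20,130,12),(449,20,4,12)])
E
```

```text
t 17.62 at [582.8  -1.  135.8] close -27.4 q6 0.41
(449, 20, 130, 12) slide [-0.043 -0.128  0.006] spin -39 rows 6
(449, 20, 4, 12) slide [ 0.    -0.     0.126] spin 0 rows 4
```

step_arm([
  {"slide": [0,0,-0.04],"spin": 0,"hand": 120},
  {"slide": [-0.01,-0.03,-0.06],"spin": -7,"hand": 120},
  {"slide": [-0.022,-0.065,-0.06],"spin": -14,"hand": 120},
  {"slide": [-0.033,-0.1,-0.06],"spin": -21,"hand": 120},
  {"slide": [-0.043,-0.128,-0.06],"spin": -28,"hand": 120},
])

```text
time_s: 18.03
ee_pos: [0.4459, 0.0203, 0.192]
eef_rot: [-0.001, 0.702, 0.713, -0.001]
ft_force: [0.6, -0.3, 0.2]
opening: 0.53
grip_force: 0.0
```

step_arm([
  {"slide": [0,0,0],"spin": -7,"hand": 120},
  {"slide": [0,0,0.02],"spin": -11,"hand": 120},
  {"slide": [0,0,0.06],"spin": -11,"hand": 120},
  {"slide": [0,0,0.09],"spin": -11,"hand": 120},
  {"slide": [0,0,0.09],"spin": -11,"hand": 120},
])

```text
time_s: 18.45
ee_pos: [0.4451, 0.02, 0.0978]
eef_rot: [-0.004, 0.632, 0.775, -0.003]
ft_force: [-0.9, 0.4, -0.6]
opening: 0.529
grip_force: 0.0
```

step_arm([
  {"slide": [0,0,0],"spin": 0,"hand": 120},
  {"slide": [0,0,0],"spin": 0,"hand": 120},
])

```text
time_s: 18.62
ee_pos: [0.4491, 0.0199, 0.1045]
eef_rot: [0.0, 0.632, 0.775, 0.0]
ft_force: [0.1, -1.1, 1.2]
opening: 0.527
grip_force: 0.0
```

```bash
cat >> h.py <<'E'
def tan(c,im,guess,r):
    h=cv2.cvtColor(im,cv2.COLOR_BGR2HSV).astype(int);x,y=proj(c,guess)[0].astype(int)
    m=((h[...,0]>=17)&(h[...,0]<32)&(h[...,2]>130)).astype(np.uint8);k=np.zeros_like(m);k[y-r:y+r,x-r:x+r]=m[y-r:y+r,x-r:x+r]
    k=cv2.morphologyEx(k,cv2.MORPH_OPEN,np.ones((3,3),np.uint8))
    q=max(cv2.findContours(k,0,1)[0],key=cv2.contourArea)[:,0]
    p=(cast(c,q,guess[2])*1000).astype(np.float32);r_=cv2.minAreaRect(p);b=cv2.boxPoints(r_);e=max([b[1]-b[0],b[2]-b[1]],key=np.linalg.norm)
    print("tan",np.round(r_[0],1),np.round(r_[1],1),np.degrees(np.arctan2(e[1],e[0]))%180,"px",(x,y))
E
python3 - <<'E'
from h import *
c=ctrl.calibration("wrist");im=ctrl.get_image("wrist")[:,:,::-1].copy();cv2.imwrite("pics/w11.png",im)
tan(c,im,(.4486,.0233,.008),60)
plan([(449,20,4,12)])
E
```

```text
tan [448.2  22.8] [15.5 45.4] 95.34113 px (np.int64(320), np.int64(239))
t 18.67 at [449.3  19.9 104.9] close 11.6 q6 -0.24
(449, 20, 4, 12) slide [ 0.    -0.     0.101] spin 0 rows 3
```

step_arm([
  {"slide": [0,-0.001,0.04],"spin": 0,"hand": 120},
  {"slide": [0,-0.001,0.07],"spin": 0,"hand": 120},
  {"slide": [0,-0.001,0.09],"spin": 0,"hand": 120},
  {"slide": [0,-0.001,0.1],"spin": 0,"hand": 120},
  {"slide": [0,-0.001,0.1],"spin": 0,"hand": 120},
])

```text
time_s: 19.08
ee_pos: [0.4474, 0.0197, 0.003]
eef_rot: [-0.0, 0.632, 0.775, -0.0]
ft_force: [-0.3, -0.5, -0.6]
opening: 0.531
grip_force: 0.0
```

step_arm([
  {"slide": [0,0,0],"spin": 0,"hand": 255},
  {"slide": [0,0,0],"spin": 0,"hand": 255},
  {"slide": [0,0,0],"spin": 0,"hand": 255},
  {"slide": [0,0,0],"spin": 0,"hand": 255},
  {"slide": [0,0,0],"spin": 0,"hand": 255},
])

```text
time_s: 19.5
ee_pos: [0.4486, 0.0197, 0.005]
eef_rot: [0.001, 0.632, 0.775, 0.001]
ft_force: [-0.8, -0.3, 8.4]
opening: 0.166
grip_force: 25.4
```

step_arm([
  {"slide": [0,0,0],"spin": 0,"hand": 255},
  {"slide": [0,0,-0.02],"spin": 0,"hand": 255},
  {"slide": [0,0,-0.06],"spin": 0,"hand": 255},
  {"slide": [0,0,-0.1],"spin": 0,"hand": 255},
  {"slide": [0,0,-0.13],"spin": 0,"hand": 255},
])

```text
time_s: 19.92
ee_pos: [0.4479, 0.0197, 0.1373]
eef_rot: [0.001, 0.632, 0.775, 0.001]
ft_force: [0.6, 0.8, -1.1]
opening: 0.167
grip_force: 24.8
```

```bash
python3 - <<'E'
from h import *
c=ctrl.calibration("wrist");im=ctrl.get_image("wrist")[:,:,::-1].copy();cv2.imwrite("pics/w12.png",im)
s=ctrl.sense();tan(c,im,(*s["ee_pos"][:2],s["ee_pos"][2]+.002),75)
plan([(634.4,-30,136,152.2),(634.4,-30,90,152.2)])
E
```

```text
tan [447.8  24.1] [13.7 46.5] 101.40588 px (np.int64(325), np.int64(326))
t 19.97 at [450.1  19.7 142. ] close 11.6 q6 -0.24
(634.4, -30, 136, 152.2) slide [-0.086  0.171  0.006] spin 39 rows 6
(634.4, -30, 90, 152.2) slide [ 0.    -0.001  0.046] spin 0 rows 2
```

step_arm([
  {"slide": [0,0,-0.04],"spin": 0,"hand": 255},
  {"slide": [-0.015,0.03,-0.05],"spin": 7,"hand": 255},
  {"slide": [-0.03,0.06,-0.05],"spin": 14,"hand": 255},
  {"slide": [-0.045,0.09,-0.05],"spin": 21,"hand": 255},
  {"slide": [-0.06,0.12,-0.05],"spin": 28,"hand": 255},
])

```text
time_s: 20.38
ee_pos: [0.5786, -0.0155, 0.1849]
eef_rot: [0.001, 0.803, 0.596, 0.001]
ft_force: [-0.5, -0.2, 0.5]
opening: 0.168
grip_force: 24.8
```

step_arm([
  {"slide": [0,0,0.02],"spin": 7,"hand": 255},
  {"slide": [0,0,0.05],"spin": 11,"hand": 255},
  {"slide": [0,0,0.05],"spin": 11,"hand": 255},
])

```text
time_s: 20.63
ee_pos: [0.5751, -0.015, 0.129]
eef_rot: [-0.002, 0.856, 0.518, -0.003]
ft_force: [-1.1, 0.3, -2.0]
opening: 0.168
grip_force: 24.8
```

```bash
python3 - <<'E'
from h import *
plan([(632.5,-33.5,60,152.2),(632.5,-33.5,12,152.2)])
E
```

```text
t 20.63 at [575.1 -15.  129. ] close -27.7 q6 0.39
(632.5, -33.5, 60, 152.2) slide [0.01  0.059 0.069] spin 0 rows 3
(632.5, -33.5, 12, 152.2) slide [0.    0.    0.048] spin 0 rows 2
```

step_arm([
  {"slide": [0.005,0.03,0],"spin": 0,"hand": 255},
  {"slide": [0.01,0.059,0.02],"spin": 0,"hand": 255},
  {"slide": [0.01,0.059,0.05],"spin": 0,"hand": 255},
  {"slide": [0.01,0.059,0.07],"spin": 0,"hand": 255},
  {"slide": [0.01,0.059,0.07],"spin": 0,"hand": 255},
])

```text
time_s: 21.05
ee_pos: [0.6324, -0.0332, 0.0607]
eef_rot: [-0.002, 0.854, 0.52, -0.002]
ft_force: [-0.7, -0.8, -1.6]
opening: 0.169
grip_force: 24.8
```

step_arm([
  {"slide": [0,0,0],"spin": 0,"hand": 255},
  {"slide": [0,0,0],"spin": 0,"hand": 255},
  {"slide": [0,0,0],"spin": 0,"hand": 255},
])

```text
time_s: 21.3
ee_pos: [0.635, -0.0334, 0.0661]
eef_rot: [0.001, 0.854, 0.52, 0.001]
ft_force: [-0.3, -0.1, 0.3]
opening: 0.169
grip_force: 24.8
```

```bash
python3 - <<'E'
from h import *
s=ctrl.sense();c=ctrl.calibration("wrist");im=ctrl.get_image("wrist")[:,:,::-1].copy()
tan(c,im,(*s["ee_pos"][:2],s["ee_pos"][2]+.003),75)
plan([(632.5,-33.5,12,152.2)])
E
```

```text
tan [636.5 -29.4] [49.9 14.5] 64.81978 px (np.int64(321), np.int64(321))
t 21.35 at [634.8 -33.3  65.7] close -27.4 q6 0.37
(632.5, -33.5, 12, 152.2) slide [-0.001 -0.002  0.054] spin 0 rows 2
```

step_arm([
  {"slide": [-0.001,-0.002,0.025],"spin": 0,"hand": 255},
  {"slide": [-0.001,-0.002,0.04],"spin": 0,"hand": 255},
  {"slide": [-0.001,-0.002,0.049],"spin": 0,"hand": 255},
  {"slide": [-0.001,-0.002,0.051],"spin": 0,"hand": 255},
  {"slide": [-0.001,-0.002,0.051],"spin": 0,"hand": 255},
])

```text
time_s: 21.77
ee_pos: [0.6321, -0.0334, 0.013]
eef_rot: [0.0, 0.855, 0.519, 0.0]
ft_force: [-0.6, -0.7, 1.0]
opening: 0.167
grip_force: 24.7
```

step_arm([
  {"slide": [0,0,0.001],"spin": 0,"hand": 255},
  {"slide": [0,0,0.001],"spin": 0,"hand": 255},
  {"slide": [0,0,0.001],"spin": 0,"hand": 255},
])

```text
time_s: 22.02
ee_pos: [0.6322, -0.0334, 0.0122]
eef_rot: [0.0, 0.855, 0.519, 0.0]
ft_force: [-0.3, -0.0, -0.6]
opening: 0.171
grip_force: 24.7
```

step_arm([
  {"slide": [0,0,0],"spin": 0,"hand": 200},
  {"slide": [0,0,0],"spin": 0,"hand": 185},
  {"slide": [0,0,0],"spin": 0,"hand": 170},
  {"slide": [0,0,0],"spin": 0,"hand": 165},
  {"slide": [0,0,0],"spin": 0,"hand": 165},
])

```text
time_s: 22.43
ee_pos: [0.6318, -0.0333, 0.0114]
eef_rot: [-0.0, 0.855, 0.519, -0.0]
ft_force: [1.1, 0.3, -0.2]
opening: 0.354
grip_force: 0.0
```

step_arm([
  {"slide": [0,0,-0.02],"spin": 0,"hand": 165},
  {"slide": [0,0,-0.06],"spin": 0,"hand": 165},
  {"slide": [0,0,-0.1],"spin": 0,"hand": 150},
  {"slide": [0,0,-0.14],"spin": 0,"hand": 120},
  {"slide": [0,0,-0.18],"spin": 0,"hand": 120},
])

```text
time_s: 22.85
ee_pos: [0.6315, -0.0333, 0.1934]
eef_rot: [-0.0, 0.855, 0.519, 0.0]
ft_force: [-0.4, -0.1, 0.6]
opening: 0.528
grip_force: 0.0
```

```bash
python3 - <<'E'
from h import *
import pickle
c=ctrl.calibration("wrist");im=ctrl.get_image("wrist")[:,:,::-1].copy();cv2.imwrite("pics/w13.png",im)
tan(c,im,(.6344,-.030,.014),40)
seg(im,c,"light","grey",proj(c,(.5813,-.0019,.0155))[0],.0155,35)
t=ctrl.calibration("top")
print("carton w10",cast(pickle.load(open("w10.pkl","rb")),(120,130),.19)*1000,"top",cast(t,[(292,246),(291,221),(190,276)],.19)*1000, "top bottom corner",cast(t,[(292,250)],0)*1000)
plan([(412,111,200,67.3)])
E
```

```text
tan [634.7 -29.7] [45.9 18.8] 62.123478 px (np.int64(322), np.int64(210))
light ctr [583.5  -1.1] size [48.8 20.6] long 62.3
carton w10 [[577.51371303  79.80740601]] top [[433.31847001 121.57854669]
 [499.33927892 110.52588866]
 [412.2669944  373.1823721 ]] top bottom corner [[495.48749438 118.57873664]]
t 22.9 at [634.  -33.5 202.6] close -27.4 q6 0.37
(412, 111, 200, 67.3) slide [ 0.026 -0.264  0.003] spin 85 rows 13
```

step_arm([
  {"slide": [0.004,-0.035,-0.02],"spin": -7,"hand": 120},
  {"slide": [0.008,-0.07,-0.02],"spin": -14,"hand": 120},
  {"slide": [0.012,-0.1,-0.02],"spin": -21,"hand": 120},
  {"slide": [0.016,-0.14,-0.02],"spin": -28,"hand": 120},
  {"slide": [0.018,-0.175,-0.02],"spin": -35,"hand": 120},
])

```text
time_s: 23.32
ee_pos: [0.483, 0.0642, 0.2111]
eef_rot: [-0.0, 0.657, 0.754, 0.0]
ft_force: [-0.5, 1.0, 0.5]
opening: 0.528
grip_force: 0.0
```

step_arm([
  {"slide": [0,0,0],"spin": -7,"hand": 120},
  {"slide": [0,0,0],"spin": -14,"hand": 120},
  {"slide": [0,0,0],"spin": -21,"hand": 120},
  {"slide": [0,0,0],"spin": -28,"hand": 120},
  {"slide": [0,0,0],"spin": -35,"hand": 120},
])

```text
time_s: 23.73
ee_pos: [0.4847, 0.0634, 0.2113]
eef_rot: [0.0, 0.399, 0.917, 0.0]
ft_force: [0.5, -0.3, 0.1]
opening: 0.528
grip_force: 0.0
```

step_arm([
  {"slide": [0,0,0],"spin": -7,"hand": 120},
  {"slide": [0,0,0],"spin": -14,"hand": 120},
  {"slide": [0,0,0],"spin": -21,"hand": 120},
  {"slide": [0,0,0],"spin": -25,"hand": 120},
  {"slide": [0,0,0],"spin": -25,"hand": 120},
])

```text
time_s: 24.15
ee_pos: [0.4848, 0.0633, 0.2113]
eef_rot: [0.0, 0.193, 0.981, -0.0]
ft_force: [0.0, 1.0, 0.2]
opening: 0.527
grip_force: 0.0
```

```bash
python3 - <<'E'
from h import *
c=ctrl.calibration("wrist");im=ctrl.get_image("wrist")[:,:,::-1].copy();cv2.imwrite("pics/w14.png",im)
q=proj(c,(.4126,.111,.0095))[0];print(q);seg(im,c,"dark","dark",q,.0095,38)
print("carton corner w1",cast(__import__("pickle").load(open("w1.pkl","rb")),(412,184),0)*1000)
plan([(417,109,100,67.3),(417,109,5,67.3)])
E
```

```text
[341.62191357 102.55536454]
dark ctr [412.7 110.7] size [17.6 33.7] long 157.0
carton corner w1 [[501.45102429 121.16377764]]
t 24.2 at [484.8  63.3 211.3] close 67.5 q6 -1.12
(417, 109, 100, 67.3) slide [0.08  0.016 0.111] spin 0 rows 4
(417, 109, 5, 67.3) slide [0.    0.    0.095] spin 0 rows 3
```

step_arm([
  {"slide": [0.035,0.007,0],"spin": 0,"hand": 120},
  {"slide": [0.07,0.014,0.02],"spin": 0,"hand": 120},
  {"slide": [0.08,0.016,0.055],"spin": 0,"hand": 120},
  {"slide": [0.08,0.016,0.09],"spin": 0,"hand": 120},
  {"slide": [0.08,0.016,0.12],"spin": 0,"hand": 120},
])

```text
time_s: 24.62
ee_pos: [0.4161, 0.1091, 0.09]
eef_rot: [0.0, 0.196, 0.981, 0.0]
ft_force: [0.8, 0.5, -0.6]
opening: 0.528
grip_force: 0.0
```

step_arm([
  {"slide": [0,0,0.04],"spin": 0,"hand": 120},
  {"slide": [0,0,0.06],"spin": 0,"hand": 120},
  {"slide": [0,0,0.06],"spin": 0,"hand": 120},
  {"slide": [0,0,0.06],"spin": 0,"hand": 120},
  {"slide": [0,0,0.06],"spin": 0,"hand": 120},
])

```text
time_s: 25.03
ee_pos: [0.4179, 0.1088, 0.0328]
eef_rot: [0.001, 0.195, 0.981, 0.0]
ft_force: [0.4, -0.3, 0.2]
opening: 0.534
grip_force: 0.0
```

```bash
python3 - <<'E'
from h import *
plan([(417,109,5,67.3)])
E
```

```text
t 25.03 at [417.9 108.8  32.8] close 67.5 q6 -1.01
(417, 109, 5, 67.3) slide [ 0.001 -0.     0.028] spin 0 rows 1
```

step_arm([
  {"slide": [0.001,0,0.015],"spin": 0,"hand": 120},
  {"slide": [0.001,0,0.024],"spin": 0,"hand": 120},
  {"slide": [0.001,0,0.027],"spin": 0,"hand": 120},
  {"slide": [0.001,0,0.027],"spin": 0,"hand": 120},
  {"slide": [0.001,0,0.027],"spin": 0,"hand": 120},
])

```text
time_s: 25.45
ee_pos: [0.4164, 0.1091, 0.005]
eef_rot: [0.0, 0.195, 0.981, 0.0]
ft_force: [-0.1, 0.7, 0.4]
opening: 0.528
grip_force: 0.0
```

step_arm([
  {"slide": [0,0,0],"spin": 0,"hand": 255},
  {"slide": [0,0,0],"spin": 0,"hand": 255},
  {"slide": [0,0,0],"spin": 0,"hand": 255},
  {"slide": [0,0,0],"spin": 0,"hand": 255},
  {"slide": [0,0,0],"spin": 0,"hand": 255},
])

```text
time_s: 25.87
ee_pos: [0.4164, 0.1091, 0.0049]
eef_rot: [0.0, 0.195, 0.981, 0.0]
ft_force: [-1.1, -0.4, 5.9]
opening: 0.209
grip_force: 26.8
```

step_arm([
  {"slide": [0,0,0],"spin": 0,"hand": 255},
  {"slide": [0,0,-0.02],"spin": 0,"hand": 255},
  {"slide": [0,0,-0.06],"spin": 0,"hand": 255},
  {"slide": [0,0,-0.1],"spin": 0,"hand": 255},
  {"slide": [0,0,-0.14],"spin": 0,"hand": 255},
])

```text
time_s: 26.28
ee_pos: [0.4155, 0.1089, 0.1462]
eef_rot: [-0.0, 0.195, 0.981, -0.0]
ft_force: [0.1, 0.0, 0.4]
opening: 0.21
grip_force: 26.3
```

step_arm([
  {"slide": [0,0,-0.04],"spin": 0,"hand": 255},
  {"slide": [0,0,-0.07],"spin": 0,"hand": 255},
  {"slide": [0,0,-0.07],"spin": 0,"hand": 255},
])

```text
time_s: 26.53
ee_pos: [0.4179, 0.1094, 0.2204]
eef_rot: [0.004, 0.195, 0.981, 0.002]
ft_force: [-0.3, 0.0, 0.4]
opening: 0.209
grip_force: 26.3
```

```bash
python3 - <<'E'
from h import *
plan([(560,0,215,67.3),(600,-60,215,67.3)])
E
```

```text
t 26.53 at [417.9 109.4 220.4] close 67.6 q6 -1.01
(560, 0, 215, 67.3) slide [-0.173 -0.047  0.005] spin 0 rows 5
(600, -60, 215, 67.3) slide [-0.06 -0.04  0.  ] spin 0 rows 2
```

step_arm([
  {"slide": [-0.035,-0.009,0],"spin": 0,"hand": 255},
  {"slide": [-0.07,-0.018,0],"spin": 7,"hand": 255},
  {"slide": [-0.1,-0.028,0],"spin": 14,"hand": 255},
  {"slide": [-0.14,-0.037,0],"spin": 21,"hand": 255},
  {"slide": [-0.173,-0.047,0],"spin": 28,"hand": 255},
])

```text
time_s: 26.95
ee_pos: [0.5594, -0.0019, 0.2138]
eef_rot: [-0.0, 0.429, 0.903, -0.0]
ft_force: [0.6, 1.2, 0.3]
opening: 0.208
grip_force: 26.3
```

step_arm([
  {"slide": [0,0,0],"spin": 7,"hand": 255},
  {"slide": [0,0,0],"spin": 14,"hand": 255},
  {"slide": [0,0,0],"spin": 21,"hand": 255},
  {"slide": [0,0,0],"spin": 28,"hand": 255},
  {"slide": [0,0,0],"spin": 35,"hand": 255},
])

```text
time_s: 27.37
ee_pos: [0.5578, -0.0005, 0.2137]
eef_rot: [-0.0, 0.681, 0.733, -0.0]
ft_force: [0.6, 0.2, -0.3]
opening: 0.204
grip_force: 26.3
```

step_arm([
  {"slide": [0,0,0],"spin": 7,"hand": 255},
  {"slide": [0,0,0],"spin": 14,"hand": 255},
  {"slide": [0,0,0],"spin": 21,"hand": 255},
  {"slide": [0,0,0],"spin": 28,"hand": 255},
  {"slide": [0,0,0],"spin": 32,"hand": 255},
])

```text
time_s: 27.78
ee_pos: [0.5578, -0.0005, 0.2137]
eef_rot: [-0.0, 0.856, 0.516, -0.0]
ft_force: [-0.1, -0.3, -0.3]
opening: 0.205
grip_force: 26.3
```

```bash
python3 - <<'E'
from h import *
s=ctrl.sense();c=ctrl.calibration("wrist");im=ctrl.get_image("wrist")[:,:,::-1].copy();cv2.imwrite("pics/w15.png",im)
print(proj(c,s["ee_pos"]))
plan([(684,-65,100,152.2),(684,-65,40,152.2),(684,-65,13,152.2)])
E
```

```text
[[321.0679832 317.5183657]]
t 27.83 at [ 5.578e+02 -5.000e-01  2.138e+02] close -28.0 q6 0.42
(684, -65, 100, 152.2) slide [0.002 0.142 0.114] spin 0 rows 5
(684, -65, 40, 152.2) slide [ 0.   -0.    0.06] spin 0 rows 2
(684, -65, 13, 152.2) slide [ 0.    -0.     0.027] spin 0 rows 1
```

View pics/w15.png

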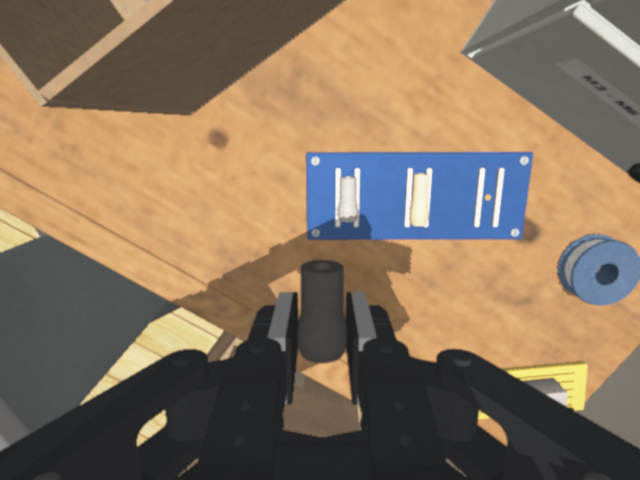

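The light and tan collets are seated at (347,198) and (419,198), and the dark one is held straight at (322,312). The last free cradle is at (487,198).

step_arm([
  {"slide": [0,0.035,0.02],"spin": 0,"hand": 255},
  {"slide": [0,0.07,0.05],"spin": 0,"hand": 255},
  {"slide": [0,0.1,0.08],"spin": 0,"hand": 255},
  {"slide": [0,0.12,0.1],"spin": 0,"hand": 255},
  {"slide": [0,0.125,0.114],"spin": 0,"hand": 255},
])

```text
time_s: 28.25
ee_pos: [0.6696, -0.0597, 0.0958]
eef_rot: [-0.001, 0.854, 0.52, -0.002]
ft_force: [-1.2, 0.0, -1.2]
opening: 0.209
grip_force: 26.3
```

step_arm([
  {"slide": [0,0.007,0.01],"spin": 0,"hand": 255},
  {"slide": [0,0.014,0.02],"spin": 0,"hand": 255},
  {"slide": [0,0.017,0.03],"spin": 0,"hand": 255},
  {"slide": [0,0.017,0.03],"spin": 0,"hand": 255},
  {"slide": [0,0.017,0.03],"spin": 0,"hand": 255},
])

```text
time_s: 28.67
ee_pos: [0.6836, -0.0658, 0.0697]
eef_rot: [-0.0, 0.854, 0.52, -0.001]
ft_force: [-0.9, 0.1, 0.4]
opening: 0.207
grip_force: 26.3
```

```bash
python3 - <<'E'
from h import *
plan([(684,-65,13,152.2)])
E
```

```text
t 28.67 at [683.6 -65.8  69.7] close -27.4 q6 0.33
(684, -65, 13, 152.2) slide [0.001 0.    0.057] spin 0 rows 2
```

step_arm([
  {"slide": [0.001,0,0.02],"spin": 0,"hand": 255},
  {"slide": [0.001,0,0.04],"spin": 0,"hand": 255},
  {"slide": [0.001,0,0.05],"spin": 0,"hand": 255},
  {"slide": [0.001,0,0.055],"spin": 0,"hand": 255},
  {"slide": [0.001,0,0.055],"spin": 0,"hand": 255},
])

```text
time_s: 29.08
ee_pos: [0.6841, -0.0649, 0.015]
eef_rot: [-0.0, 0.855, 0.519, -0.0]
ft_force: [-0.1, 0.1, 0.3]
opening: 0.21
grip_force: 26.3
```

step_arm([
  {"slide": [0,0,0.001],"spin": 0,"hand": 255},
  {"slide": [0,0,0.001],"spin": 0,"hand": 255},
  {"slide": [0,0,0.001],"spin": 0,"hand": 255},
])

```text
time_s: 29.33
ee_pos: [0.6849, -0.0651, 0.0155]
eef_rot: [0.0, 0.855, 0.519, 0.001]
ft_force: [-0.5, -0.2, 0.0]
opening: 0.208
grip_force: 26.3
```

step_arm([
  {"slide": [0,0,0.002],"spin": 0,"hand": 255},
  {"slide": [0,0,0.002],"spin": 0,"hand": 255},
  {"slide": [0,0,0.002],"spin": 0,"hand": 255},
])

```text
time_s: 29.58
ee_pos: [0.6845, -0.0651, 0.0125]
eef_rot: [0.0, 0.855, 0.519, 0.0]
ft_force: [0.3, 0.2, -0.5]
opening: 0.205
grip_force: 26.3
```

step_arm([
  {"slide": [0,0,0],"spin": 0,"hand": 195},
  {"slide": [0,0,0],"spin": 0,"hand": 180},
  {"slide": [0,0,0],"spin": 0,"hand": 165},
  {"slide": [0,0,0],"spin": 0,"hand": 160},
  {"slide": [0,0,0],"spin": 0,"hand": 160},
])

```text
time_s: 30.0
ee_pos: [0.6845, -0.065, 0.0124]
eef_rot: [0.0, 0.855, 0.519, 0.0]
ft_force: [-0.3, 0.3, 0.7]
opening: 0.377
grip_force: 0.0
```

step_arm([
  {"slide": [0,0,-0.02],"spin": 0,"hand": 160},
  {"slide": [0,0,-0.06],"spin": 0,"hand": 160},
  {"slide": [-0.01,-0.02,-0.1],"spin": 0,"hand": 160},
  {"slide": [-0.02,-0.05,-0.13],"spin": 0,"hand": 160},
  {"slide": [-0.03,-0.08,-0.16],"spin": 0,"hand": 160},
])

```text
time_s: 30.42
ee_pos: [0.6043, -0.0557, 0.1684]
eef_rot: [0.0, 0.855, 0.519, 0.0]
ft_force: [0.4, -0.5, 0.5]
opening: 0.368
grip_force: 0.0
```

step_arm([
  {"slide": [-0.03,0,0],"spin": 0,"hand": 160},
  {"slide": [-0.03,0,-0.02],"spin": 0,"hand": 160},
  {"slide": [-0.03,0,-0.02],"spin": 0,"hand": 160},
  {"slide": [-0.03,0,-0.02],"spin": 0,"hand": 160},
])

```text
time_s: 30.75
ee_pos: [0.5919, -0.0824, 0.1877]
eef_rot: [0.001, 0.855, 0.519, 0.001]
ft_force: [1.1, -0.8, -0.2]
opening: 0.369
grip_force: 0.0
```

```bash
python3 - <<'E'
from h import *
c=ctrl.calibration("wrist");im=ctrl.get_image("wrist")[:,:,::-1].copy();cv2.imwrite("pics/w16.png",im);d=im.copy()
print(ctrl.sense()["ee_pos"])
seg(im,c,"light","grey",proj(c,(.5813,-.0019,.0155))[0],.0155,32,d)
tan(c,im,(.6344,-.030,.014),32)
q=proj(c,(.6876,-.0578,.0165))[0];print(q)
try: seg(im,c,"dark","dark",q,.0165,28,d)
except Exception as e: print(e)
seg(im,c,"cutter","dark",proj(c,(.650,-.257,.036))[0],.036,35,d)
cv2.imwrite("pics/s16.png",d)
E
```

```text
[ 0.59157727 -0.08206605  0.18650497]
light ctr [582.4  -2.5] size [44.5 20.5] long 62.5
tan [634.4 -29.5] [44.8 19.1] 62.511936 px (np.int64(339), np.int64(129))
[421.52982593 129.90862944]
dark ctr [686.4 -60.3] size [31.9 18.4] long 62.5
cutter ctr [ 649.5 -258.1] size [67.4 57.5] long 67.3
```

View pics/s16.png

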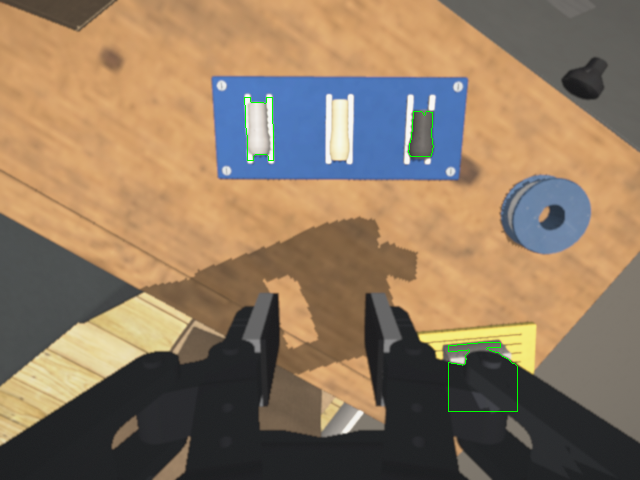

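All three collets are seated: light at (258,129), tan at (340,129), dark at (421,134). The block and cutter were checked earlier and nothing has gone near them since, so I hand in.

```bash
python3 -c "
from plant import ctrl
print(ctrl.hand_in())"
```

```text
the job is handed in; nothing more can be done
None
```

I handed in the job at about 31 s. The pictures showed the block and short cutter centred on the pad and the collets seated as asked (light, tan, dark towards the pad), but the hand-in returned no verdict, and I viewed 15 pictures, one over the limit of 14.

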